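# Turn the drained tube rack over beneath the low shelf

## Robot

A 6-joint arm with a two-finger parallel gripper is mounted at the origin on the work surface. World frame = base frame: x ahead of the robot, y to its left, z up, the work surface at z = 0. Lengths are in m, angles in rad, forces in N, time in s.
With the tool pointing down it reaches from about 0.3 to 0.875 m from the base axis. Payload 6.4 kg.
Tool frame: the origin (TCP) lies on the centre line of the jaws, within the pads' length; the fingertips stand 25 mm ahead of it and the grasp point (between the pads) lies 6 mm ahead of it; z points along the fingers, x is the direction in which the jaws open and shut, and the axes are right-handed (so a half turn about z gives the same grasp; the last joint's range is limited). The gripper opens to 85 mm and grips with 20 to 120 N. Pads are 22 mm wide; open, the fingers measure 114 mm over their backs; the gripper's body (76 mm by 85 mm) begins 54 mm behind the grasp point. The pads swing forward as they close: fully open they stand 13 mm farther back than shut.
Start: joints at [1.131, 0.181, 1.607, -0, 1.354, -0.206], TCP at [0.133, 0.559, 0.256] pointing down, gripper open.
Joint ranges: [-2.99, 2.99], [-0.89, 2.07], [0.3, 2.58], [-1.14, 4.28], [0, 2.63], [-3.12, 3.12]. Speed limits (rad/s): [2.57, 2.57, 3.01, 3.14, 3.14, 3.14].

## Interface

Orientations are given as a rotation vector (axis times angle).
In Python, from bench import r gives the robot as it stands.
- The arm moves only by the tool drive_tool, never from a script. Its argument "series" is a list of rows, each an object with "xyz": the shift along the tool's x, y, z in cm, a list of three; "angular": the turn, a rotation vector about the tool's x, y, z in rad, a list of three; "gripper": the gripper command: -1 is fully open, 1 is shut, values between are in proportion. In form: [{"xyz": [x, y, z], "angular": [ax, ay, az], "gripper": gripper}, ...]. A call has 1 to 12 rows; each row is the pose to reach, as a shift and turn from the pose commanded when the call began, along the tool's axes at that moment; what a row does not reach only later rows make up. A row lasts 1/8 s, in which the tool goes at most 62.5 mm and 10.7 degrees, less where a joint would pass 70% of its speed; a pose out of reach is approached as far as the arm can. A call with a gripper value outside its range is refused whole. The fingers move at their own pace and stop on an object; "force" is the grip in N (left out, the last holds). Time passes only in rows, so rows that repeat a pose let the fingers close. It gives the time, the measured TCP pose, the force and the opening at its end, in the units of the state.
- r.get_obs(): the state, without advancing time (a new reading comes with each control period).
- r.grab_frame(name): name is "scene" or "side" or "wrist"; returns a dict with "pixels" (384x512x3 uint8, blue, green, red), "fx", "fy", "cx", "cy" (pixels), "xyz" and "attitude" of the camera in the world. Camera axes: x right, y up, looking along -z (the intrinsics and any distortion apply to the point x, -y, -z); pixel columns grow to the right and rows downward; lengths in m; the calibration is good to about 2 mm. A picture is of the moment at which its call begins. There is no depth.
- r.finish_job(): hands the job in, once; it reports no verdict.
Trained networks look in the newest picture that a camera, given by its name, has taken for a name from the list of things; names that differ only in an ending like _2 or _b are one class to them, and where a whole thing is asked for, a point or a joint stands for the part that bears it (a point fixed in the world has none). Each returns a list of dicts, best first, with "score" (0 to 1); they miss things now and then, are a little off and sometimes report something else, mostly with a low value. They report only what shows in the picture. A call takes as long as a camera call.
- r.search_frame(camera, label): "box" ([centre column, centre row, width, height] in pixels, round what is visible of it).
The state is a dict: "time": time; "joint_pos": joint angles; "dq": joint speeds; "joint_efforts": joint torques, N m; "eef_pos": TCP position; "eef_rot": TCP orientation; "ft_force": force on the tool from outside, world axes, zero at the start; "wrist_torque": the same for the moment, N m; "grip_width": opening from 0.0 (shut) to 1.0 (fully open).
Only numpy, scipy, OpenCV 4.12 (cv2) and the standard library are available. Lean on these libraries where they do the work, as an engineer would, in place of code of your own. Each camera call takes 0.05 s, during which the arm holds its last target.

## Task

The small orange tube rack was left upside down to drain under the low clear shelf. Turn it over beneath the shelf so that it stands flat with its holes facing up, keeping more than half of it under the shelf the whole time and not knocking the shelf, then push it fully home so that one of its narrow ends sits flush against the metal rail at the back. Leave the jar and the green cassette beside it where they are.

Things in the scene. Friction and masses are not known exactly. Their poses are not given: they have to be found in the camera images.
- rack: orange tube rack, 60 (x) by 44 (y) by 32 mm, 110 g: six 12 mm holes, 22 mm deep, in one face, dark 5 mm base opposite. Origin: centre of the holes face; z points out through the dark base: UP at the start (upside down), DOWN when right. White swivel buttons stand out of its long sides near its -x end (see rack_studs). At the start x points away from the robot, within 0.3 rad of the bay's x
- rack_center (a point): middle of the rack's volume, 16 mm from the holes face; axes as the rack's
- rack_studs (a point): midpoint between the rack's two carrying buttons: flat white discs, 14 mm across, on the ends of one swivel axle along its y; each stands 7 mm out of a long side, 58 mm over both. 16 mm from the holes face, 8 mm from the -x end, 52 mm from the +x end; axes as the rack's. The axle turns freely: pinched by both buttons and lifted, the rack swings and hangs with its +x end down
- bay: fixed frame of the shelf. Origin on the bench, middle of the foot of the back rail's front face; x points away from the robot, square to the rail (within 0.15 rad of world x), y along the rail, z up. Aluminium rail 400 mm long, 20 high, 12 thick. Bench flat before it (pale green mat only a marking). Four 14 mm steel legs at y = +-235 mm, x = -108 and 15 mm
- shelf: fixed clear board, origin and axes as the bay's: 8 mm thick, underside 170 mm above the bench, from x = -120 mm (front edge, orange strip) to +30 mm, 500 mm along y. Boxes and jars up to 75 mm tall are fixed on it near its ends (beyond y = +-125 mm, at least 65 mm behind the front edge)
- shelf_front (a point): middle of the lower front edge of the shelf; axes as the bay's
- jar: white jar with a red cap, 40 mm wide, 65 mm tall, standing loose under the shelf's left (+y) part; origin under its centre
- cassette: green box with a clear lid, 60 by 36 by 38 mm, standing loose under the shelf's right (-y) part; origin under its centre

How it is judged:
By the outcome, as a careful person would: the job done as asked, in the order asked, and still so for the second after the job is handed in, with the robot touching nothing.
It also fails if it takes over 51 s, if anything falls off the work surface, if the arm or the gripper's body presses on something with over 40 N, if the wrist force passes 120 N, or if a joint passes its speed limit or range.

## Working session

There is one attempt and no reset: what is moved stays moved. The work goes in short steps, Python scripts to look and compute and a tool call to move; the robot and the scene stay as the last step left them, time stands still between calls to the robot, and variables do not carry over. Pictures are saved under pics/ and viewed, and the job is handed in when it is done.

Besides the shell and the picture viewer there is one more tool, called in YAML: its name, and indented under it one key for each argument. drive_tool: Moves the arm, as the interface text tells. Its arguments: {"type":"object","properties":{"series":{"type":"array"},"force":{"type":"number"}},"required":["series"]}

```bash
ls -la; mkdir -p pics; cat > h.py <<'E'
import numpy as np, cv2
from scipy.spatial.transform import Rotation as R
from bench import r
def snap(n,tag):
    f=r.grab_frame(n); cv2.imwrite(f'pics/{tag}.png',f['pixels']); return f
E
python3 - <<'E'
from h import *
o=r.get_obs()
for k,v in o.items(): print(k,np.round(v,4))
for n in ['scene','side','wrist']:
    f=snap(n,n+'0')
    print(n,{k:np.round(v,4) if not isinstance(v,str) else v for k,v in f.items() if k!='pixels'})
    for l in ['rack','rack_studs','jar','cassette','shelf','bay']:
        print(l,[(np.round(d['box'],1).tolist(),round(d['score'],2)) for d in r.search_frame(n,l)][:3])
E
```

```text
total 12
drwxr-xr-x  3 agent agent 4096 Dec  6 01:43 .
drwxr-xr-x 23 root  root  4096 Dec  6 01:43 ..
drwxr-xr-x  2 agent agent 4096 Dec  6 01:43 pics
time 0.0
joint_pos [ 1.1307  0.1815  1.608  -0.      1.3538 -0.2063]
dq [-0.0014  0.0003  0.0012  0.0011 -0.0006 -0.0007]
joint_efforts [ 7.00000e-04 -4.44871e+01 -3.51343e+01 -1.00000e-04  9.00000e-03
 -0.00000e+00]
eef_pos [0.133  0.5589 0.2554]
eef_rot [ 2.4647  1.9467 -0.0025]
ft_force [0.273  0.1649 0.3748]
wrist_torque [0.0135 0.0198 0.0013]
grip_width 1.0023
scene {'fx': np.float64(373.5091), 'fy': np.float64(373.5091), 'cx': np.float64(259.0009), 'cy': np.float64(190.3397), 'xyz': array([ 0.9085, -0.4326,  0.5067]), 'attitude': array([0.9454, 0.2951, 0.5637])}
rack [([244.7, 234.9, 39.3, 32.0], 0.75)]
rack_studs [([244.6, 235.2, 40.9, 33.3], 0.79)]
jar [([309.4, 184.1, 17.8, 28.4], 0.66)]
cassette [([189.5, 283.0, 33.0, 32.7], 0.78)]
shelf [([238.8, 178.4, 248.4, 163.6], 0.61)]
bay [([238.6, 219.2, 253.1, 242.2], 0.91)]
side {'fx': np.float64(414.0198), 'fy': np.float64(414.0198), 'cx': np.float64(257.2249), 'cy': np.float64(194.7534), 'xyz': array([0.83  , 0.1563, 0.9543]), 'attitude': array([0.2029, 0.3125, 2.023 ])}
rack []
rack_studs []
jar []
cassette []
shelf [([265.3, 187.6, 256.6, 181.9], 0.87)]
bay [([264.5, 191.6, 251.7, 188.5], 0.72)]
wrist {'fx': np.float64(317.7604), 'fy': np.float64(317.7604), 'cx': np.float64(261.3304), 'cy': np.float64(188.2034), 'xyz': array([0.0557, 0.5778, 0.3748]), 'attitude': array([-0.2632, -0.208 ,  1.3258])}
rack []
rack_studs []
jar []
cassette []
shelf []
bay []
```

View pics/scene0.png

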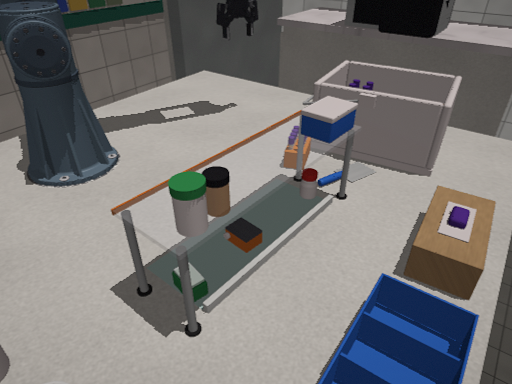

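View pics/side0.png

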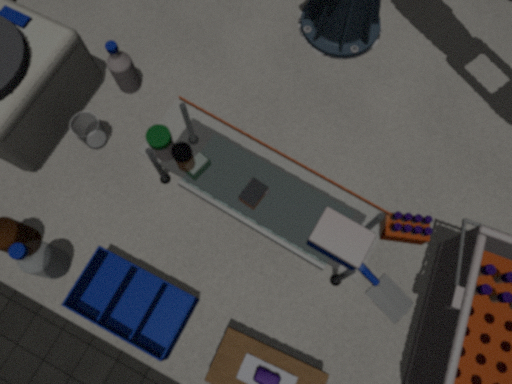

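View pics/wrist0.png

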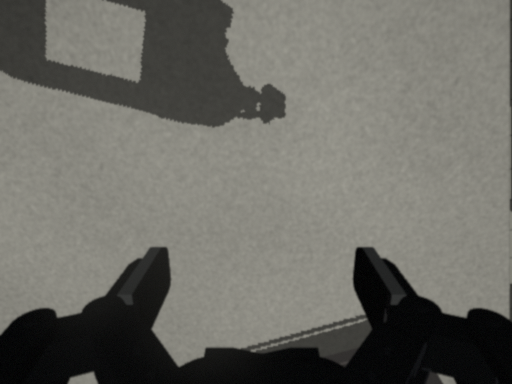

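```bash
python3 - <<'E'
import cv2
a=cv2.imread('pics/scene0.png'); b=cv2.imread('pics/side0.png')
cv2.imwrite('pics/s_a.png',cv2.resize(a[150:350,100:365],(795,600),interpolation=cv2.INTER_CUBIC))
cv2.imwrite('pics/s_b.png',cv2.resize(b[85:295,135:415],(800,600),interpolation=cv2.INTER_CUBIC))
cv2.imwrite('pics/s_c.png',cv2.resize(a[205:265,205:285],(800,600),interpolation=cv2.INTER_CUBIC))
E
```

```text
(no output)
```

View pics/s_a.png

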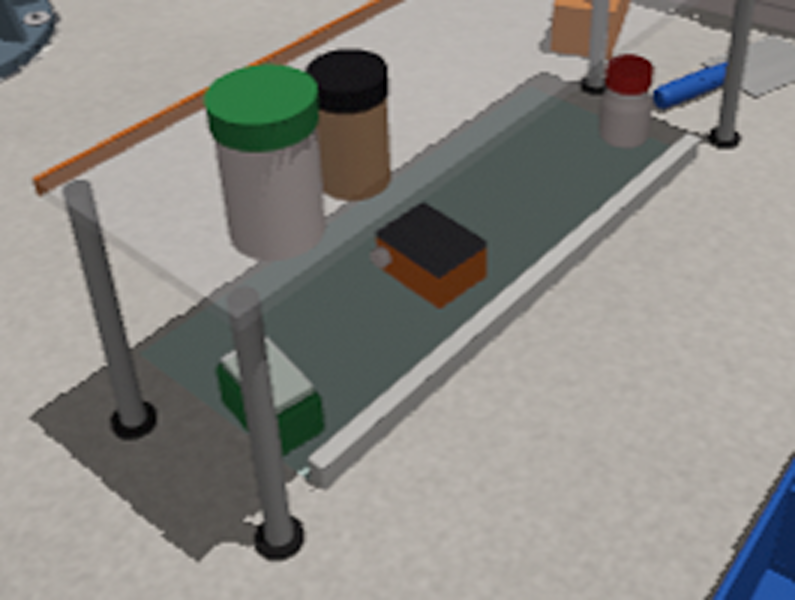

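View pics/s_b.png

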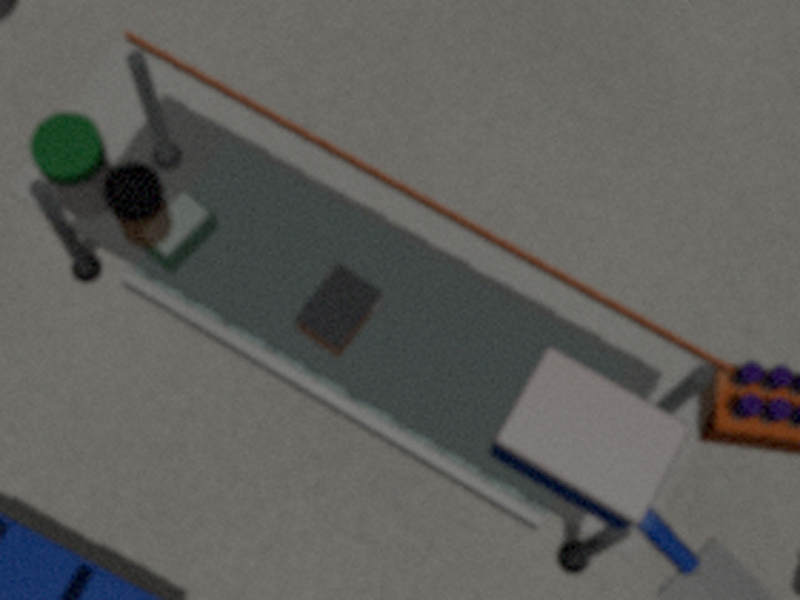

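View pics/s_c.png

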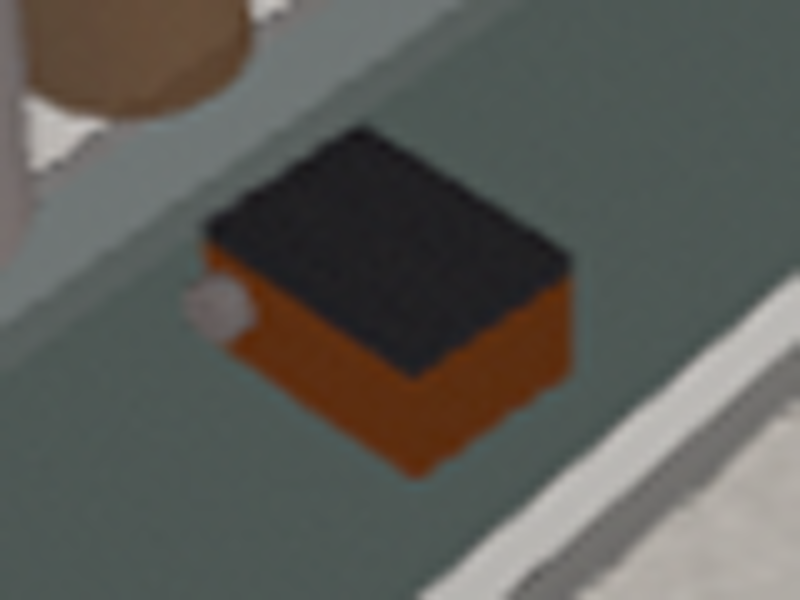

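```bash
cat >> h.py <<'E'
CAM={'scene':dict(fx=373.5091,fy=373.5091,cx=259.0009,cy=190.3397,xyz=np.array([0.9085,-0.4326,0.5067]),attitude=np.array([0.9454,0.2951,0.5637])),
'side':dict(fx=414.0198,fy=414.0198,cx=257.2249,cy=194.7534,xyz=np.array([0.83,0.1563,0.9543]),attitude=np.array([0.2029,0.3125,2.023]))}
def proj(f,P):
    P=np.atleast_2d(P); q=R.from_rotvec(f['attitude']).inv().apply(P-f['xyz'])
    return np.c_[f['cx']+f['fx']*q[:,0]/-q[:,2], f['cy']+f['fy']*(-q[:,1])/-q[:,2]]
def ray(f,uv,z):
    d=R.from_rotvec(f['attitude']).apply([(uv[0]-f['cx'])/f['fx'],-(uv[1]-f['cy'])/f['fy'],-1]); t=(z-f['xyz'][2])/d[2]; return f['xyz']+t*d
E
cat > fit.py <<'E'
from h import *
from scipy.optimize import least_squares
print({n:r.grab_frame(n).keys() for n in ['scene']})
S=lambda u,v:(100+u/3,150+v/3)
B=lambda u,v:(135+u/2.857,85+v/2.857)
C=lambda u,v:(205+u/10,205+v/10)
obs=[('scene',S(308,462),(0,-.2,.02)),('scene',S(325,487),(.012,-.2,0)),('scene',S(698,150),(.012,.2,.02)),
('scene',S(133,418),(-.108,-.235,0)),('scene',S(279,537),(.015,-.235,0)),('scene',S(724,137),(.015,.235,0)),('scene',S(38,185),(-.12,-.25,.174)),
('side',B(86,268),(.015,-.235,0)),('side',B(167,156),(-.108,-.235,0)),('side',B(573,557),(.015,.235,0)),('side',B(127,36),(-.12,-.25,.174)),('side',B(125,282),(.006,-.2,.02)),('side',B(540,522),(.006,.2,.02))]
def T(p,P): 
    c,s=np.cos(p[2]),np.sin(p[2]); P=np.atleast_2d(P); return np.c_[p[0]+c*P[:,0]-s*P[:,1],p[1]+s*P[:,0]+c*P[:,1],P[:,2]]
def res(p): return np.concatenate([proj(CAM[c],T(p,P))[0]-uv for c,uv,P in obs])
s=least_squares(res,[.6,.1,0],loss='soft_l1'); print('bay',s.x.round(4)); print(res(s.x).reshape(-1,2).round(1).tolist())
bay=s.x
rk=[(C(205,230),(-.052+.044-.0+.0-.0,0,0))]
h=.03;w=.022
ro=[(C(205,230),(-h,-w,.032)),(C(365,125),(-h,w,.032)),(C(570,260),(h,w,.032)),(C(415,375),(h,-w,.032)),(C(415,478),(h,-w,0)),(C(572,380),(h,w,0)),(C(220,310),(-.022,-.029,.016))]
def res2(p): return np.concatenate([proj(CAM['scene'],T(p,P))[0]-uv for uv,P in ro])
s=least_squares(res2,[bay[0]-.05,bay[1],bay[2]]); print('rack',s.x.round(4)); print(res2(s.x).reshape(-1,2).round(1).tolist())
rkp=s.x
# rack in side view pred
print('side pred',proj(CAM['side'],T(rkp,[(-h,-w,.032),(-h,w,.032),(h,w,.032),(h,-w,.032)])).round(1).tolist(), 'meas', [np.round(B(*q),1).tolist() for q in [(340,265),(381,294),(338,352),(298,322)]])
d=rkp[:2]-bay[:2]; c,sn=np.cos(bay[2]),np.sin(bay[2])
print('rack in bay',c*d[0]+sn*d[1],-sn*d[0]+c*d[1],rkp[2]-bay[2])
for l,uv,z in [('cass',(189.5,283),.019),('jar',(309.4,184.1),.03)]:
    P=ray(CAM['scene'],uv,z); d=P[:2]-bay[:2]; print(l,P.round(3),'bay',(c*d[0]+sn*d[1]).round(3),(-sn*d[0]+c*d[1]).round(3))
E
python3 fit.py
```

```text
{'scene': dict_keys(['pixels', 'fx', 'fy', 'cx', 'cy', 'xyz', 'attitude'])}
bay [ 0.6211  0.0411 -0.0737]
[[-0.4, -2.2], [0.1, 1.4], [1.2, -4.7], [0.8, 0.7], [0.6, 0.2], [0.2, 0.5], [-0.9, -0.2], [0.4, 0.2], [0.1, 0.3], [-0.2, 0.1], [0.1, -0.6], [-0.8, -3.4], [1.1, -0.3]]
rack [ 0.5606  0.0146 -0.1675]
[[-0.1, -0.9], [0.2, -0.2], [0.7, -0.2], [-0.1, -1.0], [0.2, 1.2], [0.3, 0.0], [-1.2, 0.8]]
side pred [[252.4, 176.8], [267.4, 187.3], [252.1, 207.0], [237.0, 196.1]] meas [[254.0, 177.8], [268.4, 187.9], [253.3, 208.2], [239.3, 197.7]]
rack in bay -0.058454924646817244 -0.030904267709021202 -0.09387164202973698
cass [ 0.561 -0.141  0.019] bay -0.046 -0.186
jar [0.586 0.235 0.03 ] bay -0.049 0.19
```

```bash
python3 - <<'E'
from h import *
o=r.get_obs(); q=np.array(o['joint_pos'])
Rt=R.from_rotvec(o['eef_rot']); print(Rt.as_matrix().round(3))
Rp=R.from_euler('z',q[0])*R.from_euler('y',q[1]+q[2])*R.from_euler('z',q[3])*R.from_euler('y',q[4])*R.from_euler('z',q[5])
print(Rp.as_matrix().round(3)); print('off',(Rp.inv()*Rt).as_rotvec().round(4))
f=r.grab_frame('wrist')
p=Rt.inv().apply(f['xyz']-o['eef_pos']); Rc=Rt.inv()*R.from_rotvec(f['attitude'])
print('cam in tool',p.round(4)); M=Rc.as_matrix(); print('cam x,y,-z in tool',M[:,0].round(3),M[:,1].round(3),(-M[:,2]).round(3))
for uv in [(168,248),(356,248),(155,248),(375,248)]:
    d=Rc.apply([(uv[0]-f['cx'])/f['fx'],-(uv[1]-f['cy'])/f['fy'],-1]); X=np.sign(d[0])*.0425; t=(X-p[0])/d[0]; print(uv,(p+t*d).round(4))
E
```

```text
[[ 0.232  0.973 -0.   ]
 [ 0.973 -0.232 -0.   ]
 [-0.    -0.    -1.   ]]
[[-0.232 -0.973 -0.   ]
 [-0.973  0.232 -0.   ]
 [ 0.     0.    -1.   ]]
off [ 0.     -0.      3.1416]
cam in tool [ 0.     -0.0796 -0.1185]
cam x,y,-z in tool [ 1. -0. -0.] [-0.    -0.952  0.306] [0.    0.306 0.952]
(168, 248) [-0.0425 -0.0093  0.0111]
(356, 248) [ 0.0425 -0.0105  0.0089]
(155, 248) [-0.0425 -0.0179 -0.0048]
(375, 248) [ 0.0425 -0.022  -0.0124]
```

drive_tool:
  series:
    - {"xyz": [-12,10,-1.4],"angular": [0,0,0],"gripper": -1}
    - {"xyz": [-24,20,-2.7],"angular": [0,0,0],"gripper": -1}
    - {"xyz": [-35,29,-4],"angular": [0,0,0],"gripper": -1}
    - {"xyz": [-35,29,-4],"angular": [0,0,0],"gripper": -1}
    - {"xyz": [-35,29,-4],"angular": [0,0,0],"gripper": -1}

```text
time: 1.78
eef_pos: [0.2715, 0.2786, 0.2841]
eef_rot: [2.464, 1.948, 0.002]
ft_force: [1.7, -0.6, 1.4]
grip_width: 0.999
```

```bash
python3 - <<'E'
from h import *
o=r.get_obs(); print(o['time'],np.round(o['joint_pos'],4),np.round(o['eef_pos'],4),np.round(o['eef_rot'],4))
E
```

```text
1.775 [ 4.9080e-01 -2.9590e-01  2.0028e+00 -2.0000e-04  1.4333e+00 -8.4690e-01] [0.2715 0.2786 0.2841] [2.4643e+00 1.9479e+00 1.9000e-03]
```

drive_tool:
  series:
    - {"xyz": [0,0,0],"angular": [-0.18,0,0],"gripper": -1}
    - {"xyz": [0,0,0],"angular": [-0.36,0,0],"gripper": -1}
    - {"xyz": [0,0,0],"angular": [-0.5,0,0],"gripper": -1}
    - {"xyz": [0,0,0],"angular": [-0.5,0,0],"gripper": -1}

```text
time: 2.28
eef_pos: [0.2694, 0.2804, 0.2828]
eef_rot: [2.13, 1.689, 0.429]
ft_force: [0.1, -0.5, 0.2]
grip_width: 1.0
```

```bash
cat > fk.py <<'E'
from h import *
from scipy.optimize import least_squares
def fk(q,p):
    L1,L2,a1,e,h,L3,d=p
    Rz=R.from_euler('z',q[0]);
    Rf=Rz*R.from_euler('y',q[1]+q[2]); Rw=Rf*R.from_euler('z',q[3])*R.from_euler('y',q[4])
    w=Rz.apply([a1,d,h])+(Rz*R.from_euler('y',q[1])).apply([0,0,L1])+Rf.apply([e,0,L2])
    return w+Rw.apply([0,0,L3]),Rw*R.from_euler('z',q[5]+np.pi),w
E
python3 - <<'E'
from fk import *
D=[([1.1307,.1815,1.608,0,1.3538,-.2063],[.133,.5589,.2554]),([.4908,-.2959,2.0028,-.0002,1.4333,-.8469],[.2715,.2786,.2841])]
o=r.get_obs(); D.append((o['joint_pos'],o['eef_pos'])); print(o['time'],np.round(D[-1][0],4),np.round(D[-1][1],4))
print((fk(o['joint_pos'],[.42,.49,0,0,.2,.2,.1176])[1].inv()*R.from_rotvec(o['eef_rot'])).magnitude())
for fr in (0,1):
    f=lambda p:np.concatenate([fk(q,p)[0]-x for q,x in D]+[0.02*(np.array(p)-p0)])
    p0=np.array([.42,.49,0,0,.2,.25,.1176]); s=least_squares(f,p0); 
print(s.x.round(4),np.round(s.fun*1000,2))
E
```

```text
2.275 [ 0.8159 -0.4048  2.1536 -0.4671  1.1697 -0.3885] [0.2694 0.2804 0.2828]
2.543840524313801e-16
[0.4335 0.5047 0.0019 0.0456 0.2749 0.2919 0.1175] [ 0.32  0.08  0.02 -0.72 -0.7  -0.04  0.12  0.92 -0.    0.27  0.29  0.04
  0.91  1.5   0.84 -0.  ]
```

```bash
python3 - <<'E'
from fk import *
D=[]
q0=[([1.1307,.1815,1.608,0,1.3538,-.2063],[.133,.5589,.2554]),([.4908,-.2959,2.0028,-.0002,1.4333,-.8469],[.2715,.2786,.2841])]
o=r.get_obs(); D=q0+[(o['joint_pos'],o['eef_pos'])]
p0=np.array([.42,.49,0,0,.2,.25,.1176])
for wt in (1e-3,1e-4):
    f=lambda p:np.concatenate([fk(q,p)[0]-x for q,x in D]+[wt*(np.array(p)-p0)]); s=least_squares(f,p0,xtol=1e-14,ftol=1e-14)
    print(s.x.round(4),np.round(s.fun*1000,2))
E
```

```text
[4.382e-01 5.141e-01 3.000e-04 8.510e-02 3.129e-01 2.939e-01 1.178e-01] [-0.01  0.01  0.01  0.   -0.01  0.01  0.    0.   -0.02  0.02  0.02  0.
  0.09  0.11  0.04  0.  ]
[4.382e-01 5.141e-01 3.000e-04 8.530e-02 3.131e-01 2.939e-01 1.178e-01] [-0.01  0.    0.01  0.   -0.01  0.01  0.   -0.   -0.02  0.    0.    0.
  0.01  0.01  0.    0.  ]
```

```bash
cat >> fk.py <<'E'
P=np.array([.4382,.5141,.0003,.0853,.3131,.2939,.1178])
LO=np.array([-2.99,-.89,.3,-1.14,0,-3.12]);HI=np.array([2.99,2.07,2.58,4.28,2.63,3.12])
def tool_R(yaw,th):
    z=R.from_euler('z',yaw).apply([np.cos(th),0,-np.sin(th)]); x=R.from_euler('z',yaw).apply([0,-1,0]); y=np.cross(z,x)
    return R.from_matrix(np.c_[x,y,z])
def ik(x,Rt,seeds=60,q0=None,rng=np.random.default_rng(0)):
    sols=[]
    S=[q0] if q0 is not None else [rng.uniform(LO,HI) for _ in range(seeds)]
    def f(q):
        p,Rr,_=fk(q,P); return np.r_[(p-x)*5,(Rr.inv()*Rt).as_rotvec()]
    for s in S:
        o=least_squares(f,np.clip(s,LO+1e-6,HI-1e-6),bounds=(LO,HI))
        if np.abs(o.fun).max()<1e-4 and not any(np.abs(o.x-t).max()<.02 for t in sols): sols.append(o.x)
    return sols
E
python3 - <<'E'
from fk import *
stud=np.array([.5606,.0146,0])+R.from_euler('z',-.1675).apply([-.022,0,.016])
print('stud',stud.round(4))
for yaw in (-.1675,):
  for th in (20,30,35,40,45):
    for dz,dx in ((0,0),(.05,0),(0.05,.04)):
      Rt=tool_R(yaw,np.radians(th)); x=stud+R.from_euler('z',yaw).apply([dx,0,dz])-Rt.apply([0,0,.008])
      print(th,dz,dx,[q.round(2).tolist() for q in ik(x,Rt)])
E
```

```text
stud [0.5389 0.0183 0.016 ]
20 0 0 [[-0.21, 0.74, 2.35, 3.1, 1.16, -1.57]]
20 0.05 0 [[-0.21, 0.53, 2.41, 3.1, 1.03, -1.56]]
20 0.05 0.04 [[-0.2, 0.55, 2.33, 3.1, 0.96, -1.56]]
30 0 0 [[-0.21, 0.55, 2.36, 3.1, 0.82, -1.56]]
30 0.05 0 [[-0.21, 0.35, 2.41, 3.09, 0.66, -1.55]]
30 0.05 0.04 [[-0.2, 0.38, 2.32, 3.09, 0.61, -1.55]]
35 0 0 [[-0.2, 0.47, 2.36, 3.09, 0.64, -1.55]]
35 0.05 0 [[-0.2, 0.27, 2.4, 3.08, 0.49, -1.54]]
35 0.05 0.04 [[-0.2, 0.32, 2.31, 3.08, 0.45, -1.54]]
40 0 0 [[-0.2, 0.4, 2.34, 3.08, 0.47, -1.54]]
40 0.05 0 [[-0.2, 0.21, 2.37, 3.06, 0.32, -1.51]]
40 0.05 0.04 [[-0.2, 0.27, 2.28, 3.06, 0.28, -1.51]]
45 0 0 [[-0.2, 0.35, 2.31, 3.07, 0.31, -1.52]]
45 0.05 0 [[-0.2, 0.17, 2.34, 3.0, 0.15, -1.45]]
45 0.05 0.04 [[-0.2, 0.24, 2.24, 2.99, 0.13, -1.44]]
```

```bash
cat > plan1.py <<'E'
from fk import *
o=r.get_obs(); qa=np.array(o['joint_pos'])
stud=np.array([.5389,.0183,.016]); Rt=tool_R(-.1675,np.radians(30))
x=stud-Rt.apply([0,0,.008])-Rt.apply([0,0,.09])+[0,0,.03]
qb=ik(x,Rt)[0]; print('pre',x.round(4),qb.round(3))
N=24
qm=[]
for i in range(N+1):
    s=i/N; q=qa+(qb-qa)*s; qm.append(q)
Pw=[fk(q,P) for q in qm]
for i in range(1,N+1): 
    a,b=Pw[i-1],Pw[i]
    print(i,Pw[i][0].round(3),'z',Pw[i][1].apply([0,0,1]).round(2),'d',np.linalg.norm(b[0]-a[0]).round(3),np.degrees((a[1].inv()*b[1]).magnitude()).round(1),'w',b[2].round(2))
E
python3 plan1.py
```

```text
Traceback (most recent call last):
  File "plan1.py", line 5, in <module>
    qb=ik(x,Rt)[0]; print('pre',x.round(4),qb.round(3))
       ~~~~~~~~^^^
IndexError: list index out of range
```

```bash
python3 - <<'E'
from fk import *
stud=np.array([.5389,.0183,.016])
for th in (25,30,35,40):
  Rt=tool_R(-.1675,np.radians(th)); c,s=np.cos(.1675),-np.sin(.1675)
  for b in (.02,.03,.04,.05,.06,.08):
    row=[]
    for up in (0,.02,.04,.06):
      x=stud-Rt.apply([0,0,.008])-np.array([c,s,0])*b+[0,0,up]
      S=ik(x,Rt,12); row.append(S[0][2].round(2) if S else None)
    print(th,b,row)
E
```

```text
25 0.02 [np.float64(2.4), np.float64(2.42), np.float64(2.45), np.float64(2.47)]
25 0.03 [np.float64(2.42), np.float64(2.44), np.float64(2.47), np.float64(2.49)]
25 0.04 [np.float64(2.43), np.float64(2.46), np.float64(2.49), np.float64(2.51)]
25 0.05 [np.float64(2.45), np.float64(2.48), np.float64(2.51), np.float64(2.53)]
25 0.06 [np.float64(2.47), np.float64(2.5), np.float64(2.53), np.float64(2.55)]
25 0.08 [np.float64(2.5), np.float64(2.54), np.float64(2.57), None]
30 0.02 [np.float64(2.4), np.float64(2.43), np.float64(2.45), np.float64(2.46)]
30 0.03 [np.float64(2.42), np.float64(2.45), np.float64(2.47), np.float64(2.48)]
30 0.04 [np.float64(2.44), np.float64(2.47), np.float64(2.49), np.float64(2.51)]
30 0.05 [np.float64(2.46), np.float64(2.49), np.float64(2.51), np.float64(2.53)]
30 0.06 [np.float64(2.48), np.float64(2.51), np.float64(2.53), np.float64(2.55)]
30 0.08 [np.float64(2.52), np.float64(2.55), np.float64(2.57), None]
35 0.02 [np.float64(2.4), np.float64(2.42), np.float64(2.43), np.float64(2.45)]
35 0.03 [np.float64(2.42), np.float64(2.44), np.float64(2.46), np.float64(2.47)]
35 0.04 [np.float64(2.44), np.float64(2.46), np.float64(2.48), np.float64(2.49)]
35 0.05 [np.float64(2.46), np.float64(2.48), np.float64(2.5), np.float64(2.51)]
35 0.06 [np.float64(2.48), np.float64(2.5), np.float64(2.52), np.float64(2.54)]
35 0.08 [np.float64(2.52), np.float64(2.55), np.float64(2.57), None]
40 0.02 [np.float64(2.38), np.float64(2.4), np.float64(2.41), np.float64(2.42)]
40 0.03 [np.float64(2.41), np.float64(2.42), np.float64(2.43), np.float64(2.44)]
40 0.04 [np.float64(2.43), np.float64(2.44), np.float64(2.46), np.float64(2.46)]
40 0.05 [np.float64(2.45), np.float64(2.46), np.float64(2.48), np.float64(2.49)]
40 0.06 [np.float64(2.47), np.float64(2.49), np.float64(2.5), np.float64(2.51)]
40 0.08 [np.float64(2.51), np.float64(2.53), np.float64(2.55), np.float64(2.56)]
```

```bash
sed -i 's/^x=stud.*/x=stud-Rt.apply([0,0,.008])-np.array([.986,-.1667,0])*.06+[0,0,.02]/' plan1.py; cat >> plan1.py <<'E'
np.save('wp.npy',np.array(qm))
E
python3 plan1.py
```

```text
pre [0.4729 0.0295 0.04  ] [-0.216  0.449  2.507  3.086  0.862 -1.559]
1 [0.249 0.29  0.247] z [ 0.34 -0.07 -0.94] d 0.042 8.5 w [0.15 0.31 0.52]
2 [0.229 0.302 0.217] z [ 0.22 -0.01 -0.98] d 0.038 8.4 w [0.17 0.31 0.5 ]
3 [0.21  0.317 0.193] z [ 0.1   0.05 -0.99] d 0.034 8.4 w [0.18 0.3  0.49]
4 [0.193 0.334 0.176] z [-0.01  0.14 -0.99] d 0.03 8.4 w [0.2  0.29 0.47]
5 [0.18  0.352 0.164] z [-0.1   0.23 -0.97] d 0.026 8.4 w [0.21 0.29 0.45]
6 [0.173 0.372 0.157] z [-0.16  0.33 -0.93] d 0.022 8.4 w [0.22 0.28 0.43]
7 [0.171 0.392 0.154] z [-0.21  0.43 -0.88] d 0.02 8.4 w [0.23 0.27 0.41]
8 [0.175 0.412 0.155] z [-0.22  0.53 -0.82] d 0.02 8.5 w [0.24 0.26 0.39]
9 [0.186 0.429 0.158] z [-0.21  0.63 -0.75] d 0.021 8.6 w [0.25 0.24 0.38]
10 [0.204 0.442 0.163] z [-0.18  0.72 -0.67] d 0.023 8.7 w [0.26 0.23 0.36]
11 [0.227 0.451 0.169] z [-0.12  0.79 -0.6 ] d 0.026 8.8 w [0.26 0.22 0.34]
12 [0.256 0.455 0.174] z [-0.03  0.85 -0.53] d 0.029 8.9 w [0.27 0.21 0.33]
13 [0.289 0.452 0.177] z [ 0.07  0.88 -0.46] d 0.033 9.0 w [0.27 0.19 0.31]
14 [0.324 0.442 0.179] z [ 0.19  0.9  -0.41] d 0.037 9.1 w [0.27 0.18 0.3 ]
15 [0.361 0.425 0.178] z [ 0.31  0.88 -0.36] d 0.04 9.2 w [0.27 0.17 0.28]
16 [0.396 0.4   0.175] z [ 0.43  0.84 -0.33] d 0.044 9.4 w [0.27 0.15 0.27]
17 [0.43  0.368 0.167] z [ 0.56  0.77 -0.31] d 0.047 9.5 w [0.27 0.14 0.26]
18 [0.459 0.329 0.157] z [ 0.67  0.68 -0.3 ] d 0.049 9.6 w [0.26 0.13 0.25]
19 [0.482 0.285 0.143] z [ 0.76  0.57 -0.31] d 0.052 9.7 w [0.26 0.12 0.23]
20 [0.498 0.236 0.126] z [ 0.84  0.44 -0.33] d 0.054 9.8 w [0.25 0.11 0.22]
21 [0.506 0.185 0.107] z [ 0.88  0.3  -0.36] d 0.056 9.9 w [0.25 0.1  0.21]
22 [0.504 0.132 0.086] z [ 0.9   0.15 -0.4 ] d 0.057 9.9 w [0.24 0.09 0.2 ]
23 [0.493 0.08  0.063] z [ 0.89  0.   -0.45] d 0.058 10.0 w [0.23 0.08 0.19]
24 [0.473 0.029 0.04 ] z [ 0.85 -0.14 -0.5 ] d 0.059 10.1 w [0.22 0.07 0.19]
```

```bash
cat > plan2.py <<'E'
from fk import *
o=r.get_obs(); qa=np.array(o['joint_pos']); th=np.radians(30)
stud=np.array([.5389,.0183,.016]); Rt=tool_R(-.1675,th)
x=stud-Rt.apply([0,0,.008])-np.array([.986,-.1667,0])*.06+[0,0,.02]
w0=x-Rt.apply([0,0,P[5]]); q=ik(x,Rt)[0]; ch=[q]
for yaw in np.linspace(-.1675,1.5,11)[1:]:
    Rr=tool_R(yaw,th); s=ik(w0+Rr.apply([0,0,P[5]]),Rr,q0=q)
    if not s: print('fail',yaw);break
    q=s[0]; ch.append(q)
ch=ch[::-1]
A=[qa+(ch[0]-qa)*s for s in np.linspace(0,1,13)[1:]]
W=A+ch[1:]
np.save('wp.npy',np.array(W)); pr=fk(qa,P)
for i,q in enumerate(W):
    b=fk(q,P); tip=[b[0]+b[1].apply([sx*.057,sy*.02,.012]) for sx in(-1,1) for sy in (-1,1)]; body=[b[0]+b[1].apply([sx*.043,sy*.043,-.05]) for sx in(-1,1) for sy in (-1,1)]
    print(i,q.round(2),b[0].round(3),'z',b[1].apply([0,0,1]).round(2),'d',np.linalg.norm(b[0]-pr[0]).round(3),np.degrees((pr[1].inv()*b[1]).magnitude()).round(1),'maxx',np.max(np.array(tip+body)[:,0]).round(3),'minz',np.min(np.array(tip+body)[:,2]).round(3),b[2].round(2)); pr=b
def rows(i0,i1):
    o=r.get_obs(); b0=np.array(o['eef_pos']); R0=R.from_rotvec(o['eef_rot'])
    for i in range(i0,i1):
        b=fk(W[i],P); print(i,(R0.inv().apply(b[0]-b0)*100).round(1).tolist(),(R0.inv()*b[1]).as_rotvec().round(2).tolist())
rows(0,12)
E
python3 plan2.py
```

```text
0 [ 0.73 -0.33  2.18 -0.32  1.16 -0.47] [0.253 0.271 0.225] z [ 0.3  -0.12 -0.95] d 0.061 10.5 maxx 0.29 minz 0.205 [0.17 0.31 0.5 ]
1 [ 0.64 -0.26  2.21 -0.17  1.16 -0.55] [0.232 0.265 0.177] z [ 0.12 -0.1  -0.99] d 0.053 10.5 maxx 0.28 minz 0.159 [0.2  0.29 0.47]
2 [ 0.56 -0.19  2.24 -0.02  1.15 -0.63] [0.209 0.263 0.137] z [-0.04 -0.05 -1.  ] d 0.046 10.4 maxx 0.267 minz 0.121 [0.22 0.28 0.43]
3 [ 0.47 -0.12  2.27  0.13  1.14 -0.71] [0.187 0.267 0.106] z [-0.18  0.04 -0.98] d 0.038 10.5 maxx 0.253 minz 0.088 [0.24 0.26 0.39]
4 [ 0.39 -0.05  2.3   0.28  1.13 -0.79] [0.169 0.275 0.084] z [-0.3   0.15 -0.94] d 0.03 10.5 maxx 0.24 minz 0.064 [0.26 0.23 0.36]
5 [ 0.3   0.02  2.33  0.43  1.13 -0.88] [0.156 0.287 0.068] z [-0.37  0.28 -0.89] d 0.023 10.6 maxx 0.231 minz 0.048 [0.27 0.21 0.33]
6 [ 0.21  0.09  2.36  0.58  1.12 -0.96] [0.152 0.301 0.058] z [-0.4   0.42 -0.82] d 0.018 10.7 maxx 0.227 minz 0.036 [0.27 0.18 0.3 ]
7 [ 0.13  0.16  2.39  0.73  1.11 -1.04] [0.155 0.315 0.053] z [-0.39  0.55 -0.74] d 0.016 10.9 maxx 0.229 minz 0.029 [0.27 0.15 0.27]
8 [ 0.04  0.24  2.42  0.88  1.11
[... 1631 characters left out ...]
04 ] z [ 0.87 -0.   -0.5 ] d 0.042 9.6 maxx 0.497 minz 0.017 [0.22 0.07 0.19]
21 [-0.22  0.45  2.51  3.09  0.86 -1.56] [0.473 0.029 0.04 ] z [ 0.85 -0.14 -0.5 ] d 0.042 9.6 maxx 0.503 minz 0.017 [0.22 0.07 0.19]
0 [-1.3, -4.0, 4.4] [0.18, -0.05, 0.02]
1 [-2.3, -8.0, 7.8] [0.35, -0.08, 0.06]
2 [-3.0, -11.8, 10.2] [0.52, -0.09, 0.13]
3 [-3.2, -15.2, 11.8] [0.68, -0.08, 0.21]
4 [-2.8, -18.0, 12.9] [0.83, -0.05, 0.31]
5 [-1.9, -20.1, 13.5] [0.97, -0.01, 0.43]
6 [-0.6, -21.2, 14.0] [1.08, 0.05, 0.57]
7 [0.8, -21.4, 14.5] [1.17, 0.12, 0.73]
8 [2.2, -20.8, 15.2] [1.24, 0.2, 0.9]
9 [3.3, -19.4, 16.3] [1.27, 0.27, 1.09]
10 [3.9, -17.4, 17.7] [1.28, 0.35, 1.28]
11 [3.8, -15.0, 19.5] [1.26, 0.42, 1.48]
```

drive_tool:
  series:
    - {"xyz": [-1.3,-4.0,4.4],"angular": [0.18,-0.05,0.02],"gripper": -1}
    - {"xyz": [-2.3,-8.0,7.8],"angular": [0.35,-0.08,0.06],"gripper": -1}
    - {"xyz": [-3.0,-11.8,10.2],"angular": [0.52,-0.09,0.13],"gripper": -1}
    - {"xyz": [-3.2,-15.2,11.8],"angular": [0.68,-0.08,0.21],"gripper": -1}
    - {"xyz": [-2.8,-18.0,12.9],"angular": [0.83,-0.05,0.31],"gripper": -1}
    - {"xyz": [-1.9,-20.1,13.5],"angular": [0.97,-0.01,0.43],"gripper": -1}
    - {"xyz": [-0.6,-21.2,14.0],"angular": [1.08,0.05,0.57],"gripper": -1}
    - {"xyz": [0.8,-21.4,14.5],"angular": [1.17,0.12,0.73],"gripper": -1}
    - {"xyz": [2.2,-20.8,15.2],"angular": [1.24,0.2,0.9],"gripper": -1}
    - {"xyz": [3.3,-19.4,16.3],"angular": [1.27,0.27,1.09],"gripper": -1}
    - {"xyz": [3.9,-17.4,17.7],"angular": [1.28,0.35,1.28],"gripper": -1}
    - {"xyz": [3.8,-15.0,19.5],"angular": [1.26,0.42,1.48],"gripper": -1}

```text
time: 3.78
eef_pos: [0.247, 0.3249, 0.0406]
eef_rot: [-2.099, 0.045, -0.044]
ft_force: [1.0, 0.2, 0.2]
grip_width: 1.003
```

```bash
cat > rows.py <<'E'
from fk import *
import sys
W=np.load('wp.npy'); o=r.get_obs(); b0=np.array(o['eef_pos']); R0=R.from_rotvec(o['eef_rot'])
print(o['time'],np.round(o['joint_pos'],3),b0.round(4),'fk err',(fk(o['joint_pos'],P)[0]-b0).round(4))
for i in range(int(sys.argv[1]),int(sys.argv[2])):
    b=fk(W[i],P); print(i,(R0.inv().apply(b[0]-b0)*100).round(1).tolist(),(R0.inv()*b[1]).as_rotvec().round(2).tolist())
E
python3 rows.py 11 22
```

```text
3.775 [-0.207  0.44   2.487  1.305  1.086 -1.346] [0.247  0.3249 0.0406] fk err [ 0.0004 -0.0001  0.0001]
11 [-0.7, 0.0, 0.1] [0.01, 0.01, 0.02]
12 [3.5, 0.3, -0.3] [0.0, 0.16, 0.11]
13 [7.6, 0.9, -1.2] [0.0, 0.3, 0.19]
14 [11.4, 1.9, -2.8] [0.0, 0.44, 0.27]
15 [14.9, 3.1, -4.8] [0.0, 0.59, 0.36]
16 [18.0, 4.6, -7.3] [-0.0, 0.73, 0.44]
17 [20.5, 6.4, -10.3] [-0.0, 0.88, 0.52]
18 [22.4, 8.3, -13.5] [-0.0, 1.02, 0.61]
19 [23.6, 10.4, -17.0] [-0.0, 1.17, 0.69]
20 [24.2, 12.5, -20.6] [-0.01, 1.31, 0.77]
21 [24.0, 14.6, -24.3] [-0.01, 1.45, 0.86]
```

drive_tool:
  series:
    - {"xyz": [3.5,0.3,-0.3],"angular": [0,0.16,0.11],"gripper": -1}
    - {"xyz": [7.6,0.9,-1.2],"angular": [0,0.3,0.19],"gripper": -1}
    - {"xyz": [11.4,1.9,-2.8],"angular": [0,0.44,0.27],"gripper": -1}
    - {"xyz": [14.9,3.1,-4.8],"angular": [0,0.59,0.36],"gripper": -1}
    - {"xyz": [18.0,4.6,-7.3],"angular": [0,0.73,0.44],"gripper": -1}
    - {"xyz": [20.5,6.4,-10.3],"angular": [0,0.88,0.52],"gripper": -1}
    - {"xyz": [22.4,8.3,-13.5],"angular": [0,1.02,0.61],"gripper": -1}
    - {"xyz": [23.6,10.4,-17.0],"angular": [0,1.17,0.69],"gripper": -1}
    - {"xyz": [24.2,12.5,-20.6],"angular": [-0.01,1.31,0.77],"gripper": -1}
    - {"xyz": [24.0,14.6,-24.3],"angular": [-0.01,1.45,0.86],"gripper": -1}
    - {"xyz": [24.0,14.6,-24.3],"angular": [-0.01,1.45,0.86],"gripper": -1}

```text
time: 5.15
eef_pos: [0.4726, 0.0307, 0.0405]
eef_rot: [-1.48, 1.734, -0.997]
ft_force: [1.0, 0.1, 0.1]
grip_width: 1.0
```

```bash
python3 rows.py 20 22; python3 - <<'E'
from h import *
for n in ['wrist','scene']:
    f=snap(n,n+'1'); 
    for l in ['rack','rack_studs']: print(n,l,[(np.round(d['box'],1).tolist(),round(d['score'],2)) for d in r.search_frame(n,l)][:3])
    print(np.round(f['xyz'],4),np.round(f['attitude'],4))
E
```

```text
5.15 [-0.217  0.436  2.509  3.079  0.844 -1.561] [0.4726 0.0307 0.0405] fk err [ 0.0004 -0.0001  0.0001]
20 [-4.1, 0.2, -0.2] [0.01, -0.14, -0.08]
21 [0.1, 0.0, 0.1] [0.01, 0.0, 0.01]
wrist rack [([265.1, 177.7, 98.5, 98.3], 0.87)]
wrist rack_studs [([265.1, 174.2, 98.9, 99.7], 0.65)]
[0.4108 0.0413 0.1687] [ 0.531  -0.6294 -1.644 ]
scene rack [([244.9, 233.9, 43.0, 33.3], 0.82)]
scene rack_studs [([244.0, 237.5, 39.2, 33.2], 0.75)]
[ 0.9085 -0.4326  0.5067] [0.9454 0.2951 0.5637]
```

View pics/wrist1.png

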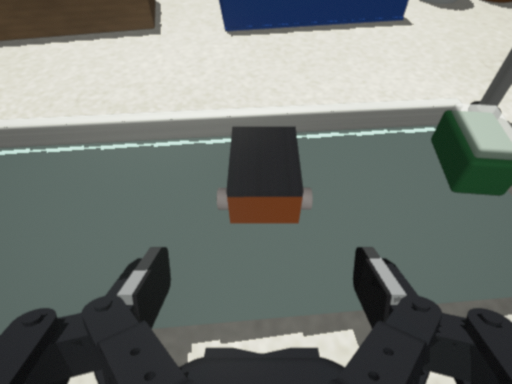

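View pics/scene1.png

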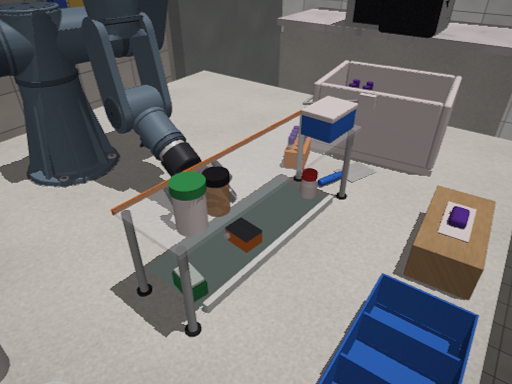

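```bash
python3 - <<'E'
import cv2
a=cv2.imread('pics/wrist1.png')
cv2.imwrite('pics/w1c.png',cv2.resize(a[110:230,190:350],(800,600),interpolation=cv2.INTER_CUBIC))
E
```

```text
(no output)
```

View pics/w1c.png

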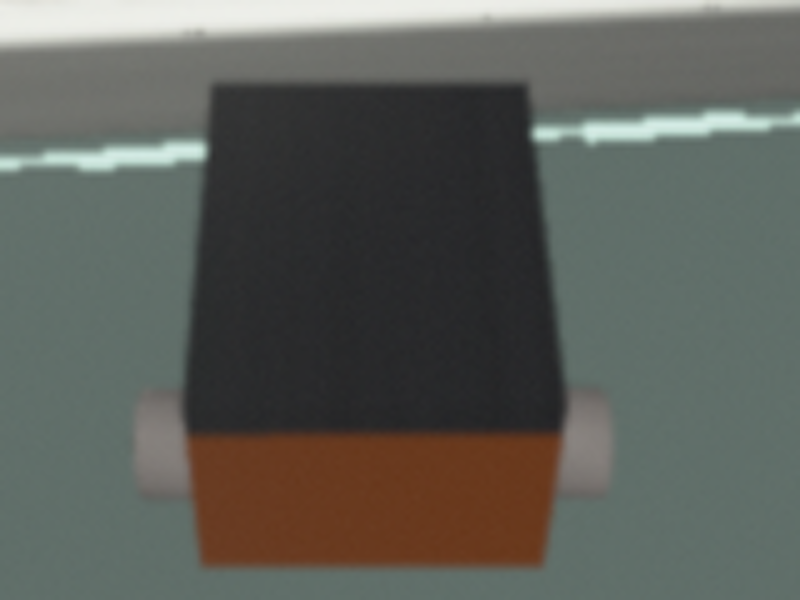

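```bash
cat > fit2.py <<'E'
from fk import *
W=dict(fx=317.7604,fy=317.7604,cx=261.3304,cy=188.2034,xyz=np.array([.4108,.0413,.1687]),attitude=np.array([.531,-.6294,-1.644]))
# precise camera from tool pose
o=r.get_obs(); f=r.grab_frame('wrist'); W.update(xyz=np.array(f['xyz']),attitude=np.array(f['attitude']))
C=lambda u,v:(190+u/5,110+v/5)
h=.03;w=.022
def T(p,Q):
    c,s=np.cos(p[2]),np.sin(p[2]); Q=np.atleast_2d(Q); return np.c_[p[0]+c*Q[:,0]-s*Q[:,1],p[1]+s*Q[:,0]+c*Q[:,1],Q[:,2]]
ro=[(C(211,85),(h,w,.032)),(C(528,85),(h,-w,.032)),(C(187,435),(-h,w,.032)),(C(563,435),(-h,-w,.032)),(C(202,567),(-h,w,0)),(C(544,567),(-h,-w,0)),(C(135,443),(-.022,.029,.016)),(C(612,443),(-.022,-.029,.016))]
res=lambda p:np.concatenate([proj(W,T(p,Q))[0]-uv for uv,Q in ro])
s=least_squares(res,[.56,.0146,-.1675]); p=s.x; print('rack',p.round(4),res(p).reshape(-1,2).round(1).tolist())
stud=T(p,[(-.022,0,.016)])[0]; print('stud',stud.round(4))
for z,a,b in [(.02,(0,45),(800,8)),(0,(0,152),(800,108))]:
    A=ray(W,C(*a),z);B=ray(W,C(*b),z); print('rail z',z,A.round(4),B.round(4),'yaw',np.arctan2(-(A-B)[0],(A-B)[1]).round(4))
bay=[.6211,.0411,-.0737]; print('bay rail front at y',[T(bay,[(0,yy,.02)])[0].round(4) for yy in(-.05,.05)])
Rt=R.from_rotvec(o['eef_rot']); print('stud in tool (cm)',(Rt.inv().apply(stud-o['eef_pos'])*100).round(2),'tool z',Rt.apply([0,0,1]).round(4),'x',Rt.apply([1,0,0]).round(4))
E
python3 fit2.py
```

```text
rack [ 0.5545  0.0181 -0.1506] [[-0.0, 0.3], [0.3, 0.2], [-1.3, -3.8], [1.4, -4.0], [-0.2, 2.4], [0.1, 2.2], [0.8, 1.7], [-1.0, 1.5]]
stud [0.5328 0.0214 0.016 ]
rail z 0.02 [0.6183 0.0658 0.02  ] [ 0.609  -0.0597  0.02  ] yaw -0.0747
rail z 0 [0.6173 0.0691 0.    ] [ 0.6084 -0.0639  0.    ] yaw -0.0667
bay rail front at y [array([ 0.6174, -0.0088,  0.02  ]), array([0.6248, 0.091 , 0.02  ])]
stud in tool (cm) [ 0.19 -1.13  6.61] tool z [ 0.8507 -0.1343 -0.5083] x [-0.1547 -0.988   0.0022]
```

```bash
sed -i 's/(C(187,435),(-h,w,.032)),(C(563,435),(-h,-w,.032))/(C(187,435),(-h,w,.027)),(C(563,435),(-h,-w,.027))/' fit2.py; sed -i 's/(C(205,230),(-h,-w,.032))/(C(205,240),(-h,-w,.027))/; s/(C(415,375),(h,-w,.032))/(C(415,377),(h,-w,.027))/; s/(C(570,260),(h,w,.032))/(C(572,270),(h,w,.027))/' fit.py; python3 fit2.py; python3 fit.py
```

```text
rack [ 0.5557  0.0179 -0.1505] [[0.1, -0.9], [0.2, -1.0], [-0.4, 0.2], [0.4, 0.0], [-0.1, 0.8], [-0.0, 0.6], [1.0, 0.1], [-1.1, -0.1]]
stud [0.5339 0.0212 0.016 ]
rail z 0.02 [0.6182 0.0659 0.02  ] [ 0.6088 -0.0596  0.02  ] yaw -0.0749
rail z 0 [0.6171 0.0692 0.    ] [ 0.6082 -0.0638  0.    ] yaw -0.0669
bay rail front at y [array([ 0.6174, -0.0088,  0.02  ]), array([0.6248, 0.091 , 0.02  ])]
stud in tool (cm) [ 0.19 -1.2   6.72] tool z [ 0.8506 -0.1342 -0.5084] x [-0.1547 -0.988   0.002 ]
{'scene': dict_keys(['pixels', 'fx', 'fy', 'cx', 'cy', 'xyz', 'attitude'])}
bay [ 0.6211  0.0411 -0.0737]
[[-0.4, -2.2], [0.1, 1.4], [1.2, -4.7], [0.8, 0.7], [0.6, 0.2], [0.2, 0.5], [-0.9, -0.2], [0.4, 0.2], [0.1, 0.3], [-0.2, 0.1], [0.1, -0.6], [-0.8, -3.4], [1.1, -0.3]]
rack [ 0.5596  0.0159 -0.1659]
[[0.1, -0.4], [0.2, -0.6], [0.4, 0.2], [-0.0, 0.2], [0.2, 0.6], [0.3, -0.5], [-1.2, 0.3]]
side pred [[253.0, 176.7], [268.0, 187.2], [252.8, 206.8], [237.7, 196.1]] meas [[254.0, 177.8], [268.4, 187.9], [253.3, 208.2], [239.3, 197.7]]
rack in bay -0.05948662645665084 -0.029710593593864555 -0.09224734797567034
cass [ 0.561 -0.141  0.019] bay -0.046 -0.186
jar [0.586 0.235 0.03 ] bay -0.049 0.19
```

drive_tool:
  series:
    - {"xyz": [0.1,-1.0,2.0],"angular": [0,0,0],"gripper": -1}
    - {"xyz": [0.2,-1.4,4.2],"angular": [0,0,0],"gripper": -1}
    - {"xyz": [0.2,-1.4,5.5],"angular": [0,0,0],"gripper": -1}
    - {"xyz": [0.2,-1.4,5.9],"angular": [0,0,0],"gripper": -1}
    - {"xyz": [0.2,-1.4,5.9],"angular": [0,0,0],"gripper": -1}

```text
time: 6.22
eef_pos: [0.5272, 0.0222, 0.0214]
eef_rot: [-1.484, 1.734, -0.99]
ft_force: [-0.5, 0.3, -0.9]
grip_width: 0.995
```

```bash
cat > st.py <<'E'
from fk import *
o=r.get_obs(); Rt=R.from_rotvec(o['eef_rot'])
print(o['time'],np.round(o['joint_pos'],3),np.round(o['eef_pos'],4),'F',np.round(o['ft_force'],1),'M',np.round(o['wrist_torque'],2),'grip',round(o['grip_width'],4))
z=Rt.apply([0,0,1]); x=Rt.apply([1,0,0]); print('z',z.round(4),'pitch',np.degrees(np.arcsin(-z[2])).round(1),'yaw',np.arctan2(z[1],z[0]).round(4),'xz',x[2].round(4))
E
python3 st.py;python3 - <<'E'
from h import *
snap('wrist','wrist2')
E
```

```text
6.225 [-0.209  0.53   2.376  3.079  0.801 -1.556] [0.5272 0.0222 0.0214] F [-0.5  0.3 -0.9] M [0.06 0.4  0.01] grip 0.9948
z [ 0.8499 -0.1343 -0.5096] pitch 30.6 yaw -0.1568 xz 0.0016
```

View pics/wrist2.png

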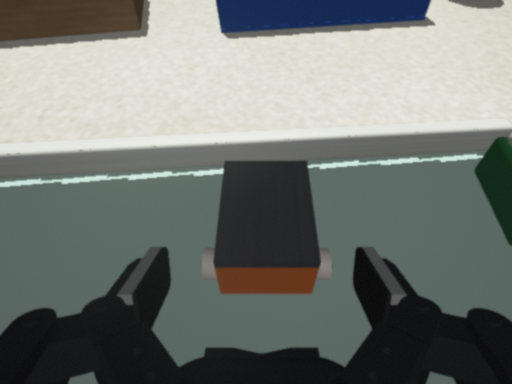

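drive_tool:
  series:
    - {"xyz": [0,0,0],"angular": [0,0,0],"gripper": 1}
    - {"xyz": [0,0,0],"angular": [0,0,0],"gripper": 1}
    - {"xyz": [0,0,0],"angular": [0,0,0],"gripper": 1}
    - {"xyz": [0,0,0],"angular": [0,0,0],"gripper": 1}
  force: 40

```text
time: 6.78
eef_pos: [0.5277, 0.0221, 0.0221]
eef_rot: [-1.483, 1.732, -0.991]
ft_force: [-3.7, 0.9, 3.5]
grip_width: 0.664
```

```bash
python3 st.py;python3 - <<'E'
from h import *
f=snap('wrist','wrist3')
cv2.imwrite('pics/wrist3c.png',cv2.resize(f['pixels'][150:350,130:396],(798,600),interpolation=cv2.INTER_CUBIC))
E
```

```text
6.775 [-0.209  0.529  2.375  3.079  0.801 -1.556] [0.5277 0.0221 0.0221] F [-3.7  0.9  3.5] M [-0.04  0.11 -0.03] grip 0.6639
z [ 0.8507 -0.1346 -0.5082] pitch 30.5 yaw -0.1569 xz 0.0017
```

View pics/wrist3c.png

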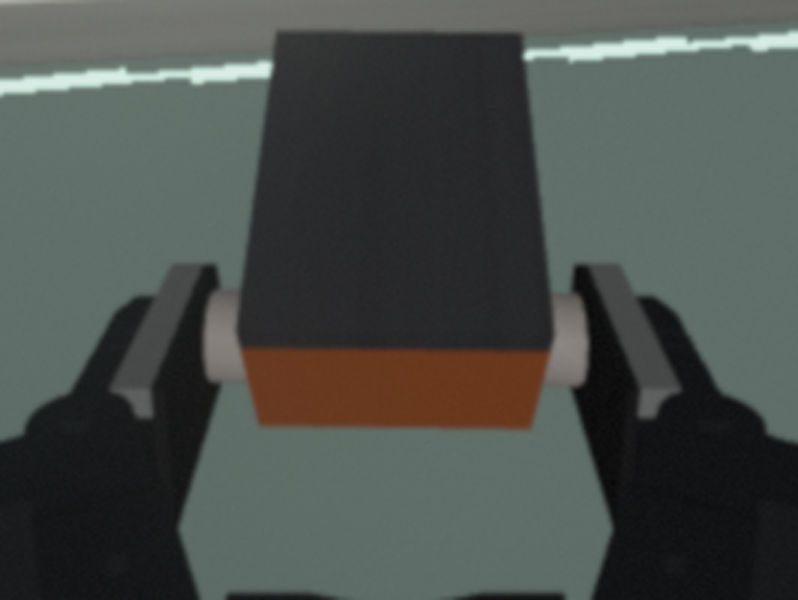

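drive_tool:
  series:
    - {"xyz": [0,-0.6,-0.35],"angular": [0,0,0],"gripper": 1}
    - {"xyz": [0,-1.3,-0.75],"angular": [0,0,0],"gripper": 1}
    - {"xyz": [0,-2.0,-1.15],"angular": [0,0,0],"gripper": 1}
    - {"xyz": [0,-2.6,-1.5],"angular": [0,0,0],"gripper": 1}
    - {"xyz": [0,-3.2,-1.9],"angular": [0,0,0],"gripper": 1}
    - {"xyz": [0,-3.7,-2.2],"angular": [0,0,0],"gripper": 1}
    - {"xyz": [0,-3.9,-2.3],"angular": [0,0,0],"gripper": 1}
    - {"xyz": [0,-3.9,-2.3],"angular": [0,0,0],"gripper": 1}

```text
time: 7.82
eef_pos: [0.5279, 0.0221, 0.0674]
eef_rot: [-1.483, 1.733, -0.991]
ft_force: [0.6, -1.0, -1.2]
grip_width: 0.664
```

```bash
python3 st.py;python3 - <<'E'
from h import *
f=snap('wrist','wrist4')
f=snap('scene','scene4')
cv2.imwrite('pics/scene4c.png',cv2.resize(f['pixels'][150:300,130:330],(800,600),interpolation=cv2.INTER_CUBIC))
E
```

```text
7.825 [-0.208  0.342  2.418  3.069  0.657 -1.541] [0.5279 0.0221 0.0674] F [ 0.6 -1.  -1.2] M [0.06 0.58 0.05] grip 0.6637
z [ 0.8506 -0.1346 -0.5082] pitch 30.5 yaw -0.1569 xz 0.0017
```

View pics/wrist4.png

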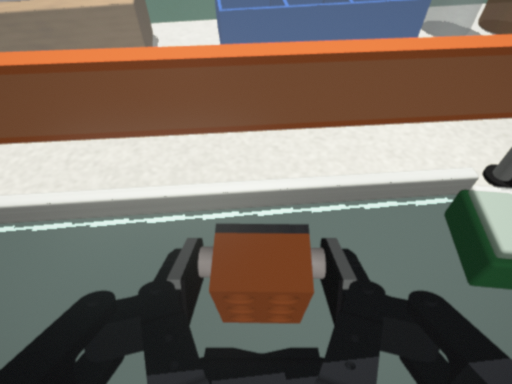

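View pics/scene4c.png

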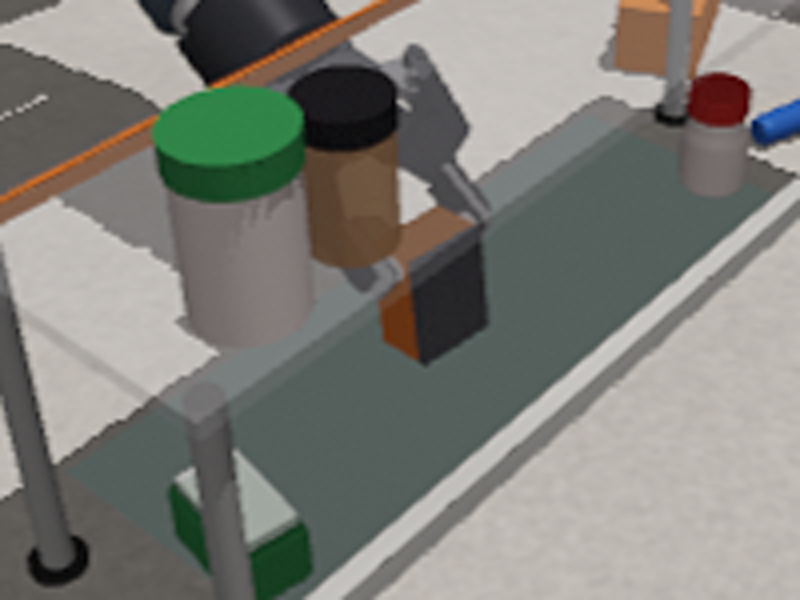

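```bash
cat > path.py <<'E'
from fk import *
BAY=np.array([.6164,.0411]);BY=-.0745
C=np.array([np.cos(BY),np.sin(BY)]);S=np.array([-np.sin(BY),np.cos(BY)])
OFF=np.array([0.0005,.0022,.0083])
def tob(p): d=np.asarray(p)[:2]-BAY; return np.array([d@C,d@S,p[2]])
def tow(b): return np.r_[BAY+b[0]*C+b[1]*S,b[2]]
def plan(way,off=OFF,cmd=None):
    """way: (bx,by,z,pitch deg,yaw rel bay) of point off in tool"""
    o=r.get_obs(); 
    x0,R0=(np.array(o['eef_pos']),R.from_rotvec(o['eef_rot'])) if cmd is None else cmd
    print('now pt bay',tob(x0+R0.apply(off)).round(4)); q=np.array(o['joint_pos']); out=[]
    for bx,by,z,pt,yw in way:
        Rt=tool_R(BY+yw,np.radians(pt)); x=tow((bx,by,z))-Rt.apply(off)
        s=ik(x,Rt,q0=q); ok=bool(s); dq=(s[0]-q) if ok else None; q=s[0] if ok else q
        cam=tob(x+Rt.apply([0,-.0796,-.1185])); low=min(tob(x+Rt.apply([0,.0425,-.048]))[2],tob(x+Rt.apply([0,.011,.018]))[2]); up=[tob(x+Rt.apply([0,-.0425,-d])) for d in np.arange(.048,.3,.004)]
        cl=min([.17-u[2] for u in up if u[0]>-.122]+[9])
        print((R0.inv().apply(x-x0)*100).round(2).tolist(),(R0.inv()*Rt).as_rotvec().round(3).tolist(),'ok' if ok else 'NO','q3 %.2f q5 %.2f dq %.2f'%(q[2],q[4],0 if dq is None else abs(dq).max()),'cam',cam.round(3)[[0,2]],'low %.3f shelfcl %.3f'%(low,cl))
E
python3 - <<'E'
from path import *
o=r.get_obs(); print(tob(np.array(o['eef_pos'])+R.from_rotvec(o['eef_rot']).apply(OFF)))
Rg=R.from_rotvec([-1.483,1.732,-.991]); print('off',Rg.inv().apply(np.array([.5339,.0212,.016])-[.5277,.0221,.0221]).round(4))
plan([(-.085,-.026,.060,27,-.06),(-.090,-.026,.059,24,-.03),(-.095,-.026,.058,20,0),(-.098,-.026,.0565,18,0),(-.098,-.026,.0565,18,0)])
E
```

```text
[-0.08098394 -0.02659121  0.06090503]
off [-0.0001  0.0021  0.0085]
now pt bay [-0.081  -0.0266  0.0609]
[-0.01, 0.34, -0.32] [0.063, -0.02, -0.009] ok q3 2.44 q5 0.80 dq 0.15 cam [-0.161  0.19 ] low 0.048 shelfcl 0.041
[0.05, 0.72, -0.7] [0.115, -0.047, -0.022] ok q3 2.45 q5 0.93 dq 0.13 cam [-0.173  0.185] low 0.045 shelfcl 9.000
[0.11, 1.12, -1.09] [0.185, -0.075, -0.033] ok q3 2.46 q5 1.11 dq 0.17 cam [-0.186  0.178] low 0.039 shelfcl 9.000
[0.14, 1.43, -1.27] [0.22, -0.075, -0.032] ok q3 2.46 q5 1.19 dq 0.09 cam [-0.193  0.173] low 0.036 shelfcl 9.000
[0.14, 1.43, -1.27] [0.22, -0.075, -0.032] ok q3 2.46 q5 1.19 dq 0.00 cam [-0.193  0.173] low 0.036 shelfcl 9.000
```

drive_tool:
  series:
    - {"xyz": [0,0.34,-0.32],"angular": [0.063,-0.02,-0.009],"gripper": 1}
    - {"xyz": [0.05,0.72,-0.7],"angular": [0.115,-0.047,-0.022],"gripper": 1}
    - {"xyz": [0.11,1.12,-1.09],"angular": [0.185,-0.075,-0.033],"gripper": 1}
    - {"xyz": [0.14,1.43,-1.27],"angular": [0.22,-0.075,-0.032],"gripper": 1}
    - {"xyz": [0.14,1.43,-1.27],"angular": [0.22,-0.075,-0.032],"gripper": 1}
    - {"xyz": [0.14,1.43,-1.27],"angular": [0.22,-0.075,-0.032],"gripper": 1}

```text
time: 8.68
eef_pos: [0.5099, 0.0235, 0.0612]
eef_rot: [-1.392, 1.5, -1.09]
ft_force: [0.4, 0.2, -0.8]
grip_width: 0.665
```

```bash
python3 st.py; python3 - <<'E'
from path import *
f=snap('scene','scene5')
cv2.imwrite('pics/scene5c.png',cv2.resize(f['pixels'][150:300,130:330],(800,600),interpolation=cv2.INTER_CUBIC))
f=snap('wrist','wrist5')
plan([(-.098,-.026,.054,18,0),(-.098,-.026,.052,18,0),(-.098,-.026,.050,18,0)])
E
```

```text
8.675 [-0.335  0.615  2.456  2.875  1.189 -1.551] [0.5099 0.0235 0.0612] F [ 0.4  0.2 -0.8] M [0.01 0.62 0.05] grip 0.6647
z [ 0.9484 -0.0708 -0.3089] pitch 18.0 yaw -0.0745 xz 0.0
now pt bay [-0.0974 -0.0259  0.0573]
[0.01, 0.33, 0.04] [-0.002, 0.0, 0.0] ok q3 2.45 q5 1.20 dq 0.01 cam [-0.193  0.171] low 0.033 shelfcl 9.000
[0.01, 0.52, 0.1] [-0.002, 0.0, 0.0] ok q3 2.45 q5 1.20 dq 0.01 cam [-0.193  0.169] low 0.031 shelfcl 9.000
[0.01, 0.71, 0.17] [-0.002, 0.0, 0.0] ok q3 2.45 q5 1.21 dq 0.01 cam [-0.193  0.167] low 0.029 shelfcl 9.000
```

View pics/scene5c.png

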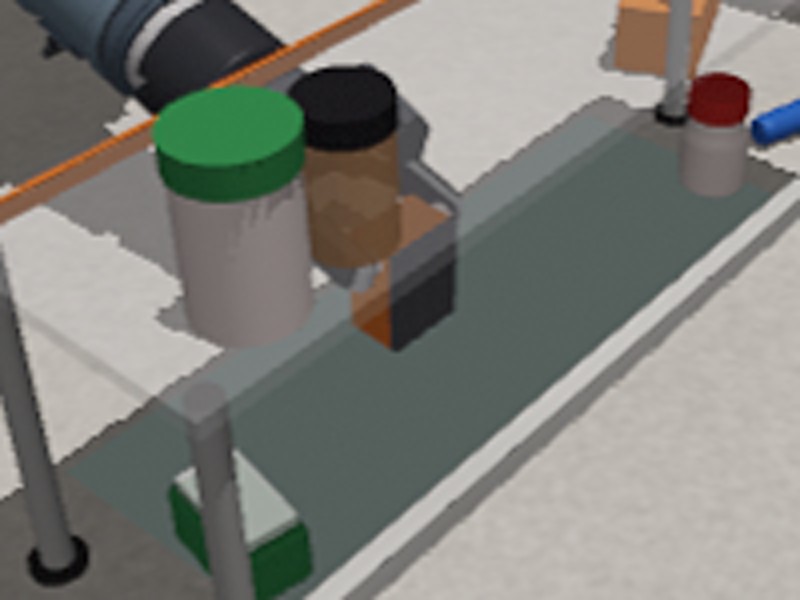

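View pics/wrist5.png

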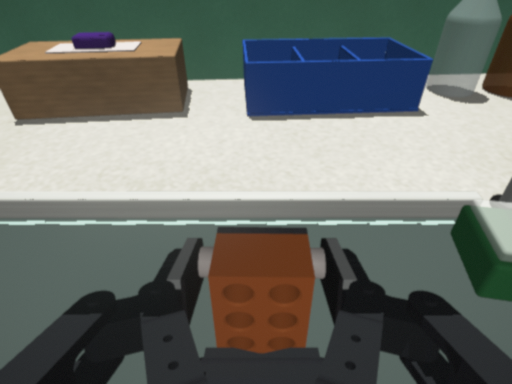

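drive_tool:
  series:
    - {"xyz": [0,0.2,0.02],"angular": [0,0,0],"gripper": 1}
    - {"xyz": [0,0.4,0.06],"angular": [0,0,0],"gripper": 1}
    - {"xyz": [0,0.5,0.1],"angular": [0,0,0],"gripper": 1}
    - {"xyz": [0,0.5,0.1],"angular": [0,0,0],"gripper": 1}

```text
time: 9.28
eef_pos: [0.5092, 0.0236, 0.0564]
eef_rot: [-1.392, 1.499, -1.091]
ft_force: [-0.0, 1.1, -0.4]
grip_width: 0.667
```

```bash
python3 st.py; python3 - <<'E'
from path import *
plan([])
E
```

```text
9.275 [-0.336  0.639  2.45   2.875  1.208 -1.556] [0.5092 0.0236 0.0564] F [-0.   1.1 -0.4] M [-0.01  0.43  0.08] grip 0.6668
z [ 0.9488 -0.0708 -0.3079] pitch 17.9 yaw -0.0745 xz 0.0
now pt bay [-0.0984 -0.026   0.0517]
```

```bash
python3 - <<'E'
from path import *
plan([(-.0904,-.026,.053,18,0),(-.0824,-.026,.0537,18,0),(-.0744,-.026,.0531,18,0),(-.0664,-.026,.0515,18,0)])
E
```

```text
now pt bay [-0.0984 -0.026   0.0517]
[0.0, -0.37, 0.72] [-0.001, 0.0, 0.0] ok q3 2.44 q5 1.18 dq 0.02 cam [-0.186  0.17 ] low 0.032 shelfcl 9.000
[0.0, -0.68, 1.46] [-0.001, 0.0, 0.0] ok q3 2.42 q5 1.16 dq 0.02 cam [-0.178  0.171] low 0.033 shelfcl 9.000
[0.0, -0.87, 2.24] [-0.001, 0.0, 0.0] ok q3 2.41 q5 1.15 dq 0.02 cam [-0.17  0.17] low 0.032 shelfcl 0.055
[0.0, -0.97, 3.05] [-0.001, 0.0, 0.0] ok q3 2.39 q5 1.13 dq 0.02 cam [-0.162  0.168] low 0.031 shelfcl 0.054
```

drive_tool:
  series:
    - {"xyz": [0,-0.37,0.72],"angular": [0,0,0],"gripper": 1}
    - {"xyz": [0,-0.68,1.46],"angular": [0,0,0],"gripper": 1}
    - {"xyz": [0,-0.87,2.24],"angular": [0,0,0],"gripper": 1}
    - {"xyz": [0,-0.97,3.05],"angular": [0,0,0],"gripper": 1}

```text
time: 9.78
eef_pos: [0.5417, 0.0211, 0.0561]
eef_rot: [-1.392, 1.499, -1.091]
ft_force: [-0.8, -0.4, -1.3]
grip_width: 0.664
```

```bash
python3 st.py; python3 - <<'E'
from path import *
f=snap('scene','scene6')
cv2.imwrite('pics/scene6c.png',cv2.resize(f['pixels'][150:300,130:330],(800,600),interpolation=cv2.INTER_CUBIC))
f=snap('wrist','wrist6'); plan([])
E
```

```text
9.775 [-0.3    0.628  2.385  2.904  1.132 -1.539] [0.5417 0.0211 0.0561] F [-0.8 -0.4 -1.3] M [0.03 0.64 0.03] grip 0.6642
z [ 0.9487 -0.0708 -0.3082] pitch 18.0 yaw -0.0745 xz 0.0001
now pt bay [-0.0654 -0.026   0.0517]
```

View pics/scene6c.png

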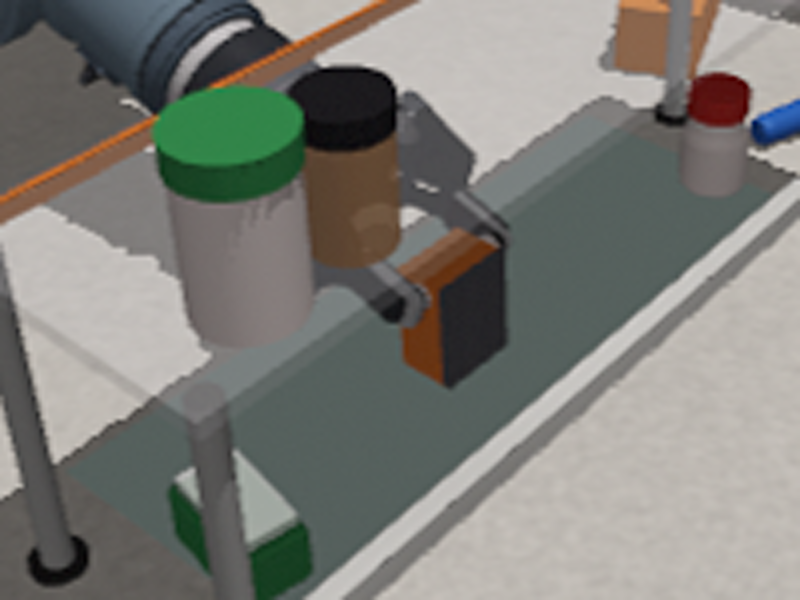

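View pics/wrist6.png

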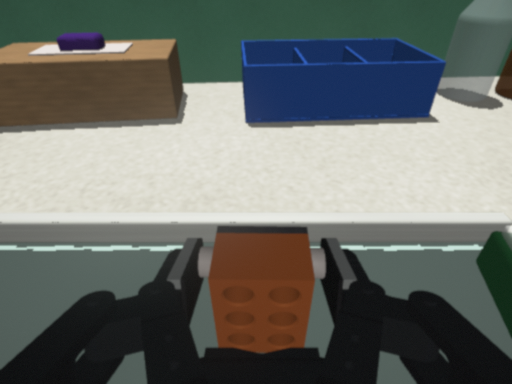

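```bash
python3 - <<'E'
from path import *
plan([(-.075,-.026,.055,18,0),(-.087,-.026,.0555,18,0),(-.098,-.026,.0555,18,0),(-.098,-.026,.0555,18,0),(-.098,-.026,.053,18,0),(-.098,-.026,.051,18,0),(-.098,-.026,.0505,18,0)])
E
```

```text
now pt bay [-0.0654 -0.026   0.0517]
[-0.0, -0.02, -1.02] [-0.002, 0.0, 0.0] ok q3 2.41 q5 1.14 dq 0.02 cam [-0.17   0.172] low 0.034 shelfcl 0.054
[-0.0, 0.3, -2.17] [-0.002, 0.0, 0.0] ok q3 2.43 q5 1.17 dq 0.03 cam [-0.182  0.172] low 0.035 shelfcl 9.000
[-0.0, 0.64, -3.22] [-0.002, 0.0, 0.0] ok q3 2.46 q5 1.19 dq 0.03 cam [-0.193  0.172] low 0.035 shelfcl 9.000
[-0.0, 0.64, -3.22] [-0.002, 0.0, 0.0] ok q3 2.46 q5 1.19 dq 0.00 cam [-0.193  0.172] low 0.035 shelfcl 9.000
[-0.0, 0.88, -3.14] [-0.002, 0.0, 0.0] ok q3 2.45 q5 1.20 dq 0.01 cam [-0.193  0.17 ] low 0.032 shelfcl 9.000
[-0.01, 1.07, -3.08] [-0.002, 0.0, 0.0] ok q3 2.45 q5 1.21 dq 0.01 cam [-0.193  0.168] low 0.030 shelfcl 9.000
[-0.01, 1.11, -3.07] [-0.002, 0.0, 0.0] ok q3 2.45 q5 1.21 dq 0.00 cam [-0.193  0.167] low 0.030 shelfcl 9.000
```

drive_tool:
  series:
    - {"xyz": [0,-0.3,-0.2],"angular": [0,0,0],"gripper": 1}
    - {"xyz": [0,-0.02,-1.02],"angular": [0,0,0],"gripper": 1}
    - {"xyz": [0,0.3,-2.17],"angular": [0,0,0],"gripper": 1}
    - {"xyz": [0,0.64,-3.22],"angular": [0,0,0],"gripper": 1}
    - {"xyz": [0,0.64,-3.22],"angular": [0,0,0],"gripper": 1}
    - {"xyz": [0,0.64,-3.22],"angular": [0,0,0],"gripper": 1}
    - {"xyz": [0,0.88,-3.14],"angular": [0,0,0],"gripper": 1}
    - {"xyz": [0,1.07,-3.08],"angular": [0,0,0],"gripper": 1}
    - {"xyz": [0,1.11,-3.07],"angular": [0,0,0],"gripper": 1}

```text
time: 11.0
eef_pos: [0.5091, 0.0235, 0.0559]
eef_rot: [-1.39, 1.497, -1.093]
ft_force: [-2.0, 0.5, 6.3]
grip_width: 0.663
```

```bash
python3 st.py; python3 - <<'E'
from path import *
plan([(-.094,-.026,.0505,18,0),(-.090,-.026,.0515,18,0),(-.086,-.026,.052,18,0),(-.082,-.026,.0525,18,0),(-.0775,-.026,.0525,18,0)])
E
```

```text
11.0 [-0.336  0.645  2.449  2.875  1.215 -1.558] [0.5091 0.0235 0.0559] F [-2.   0.5  6.3] M [-0.08 -0.41  0.05] grip 0.6625
z [ 0.9497 -0.0708 -0.305 ] pitch 17.8 yaw -0.0744 xz 0.0003
now pt bay [-0.0984 -0.026   0.0513]
[-0.0, -0.06, 0.45] [-0.004, 0.0, 0.0] ok q3 2.44 q5 1.20 dq 0.02 cam [-0.189  0.167] low 0.030 shelfcl 9.000
[-0.0, -0.28, 0.8] [-0.004, 0.0, 0.0] ok q3 2.43 q5 1.19 dq 0.01 cam [-0.185  0.168] low 0.031 shelfcl 9.000
[-0.0, -0.45, 1.16] [-0.004, 0.0, 0.0] ok q3 2.43 q5 1.18 dq 0.01 cam [-0.181  0.169] low 0.031 shelfcl 9.000
[-0.0, -0.62, 1.53] [-0.004, 0.0, 0.0] ok q3 2.42 q5 1.17 dq 0.01 cam [-0.177  0.169] low 0.032 shelfcl 0.058
[-0.0, -0.76, 1.96] [-0.004, 0.0, 0.0] ok q3 2.41 q5 1.15 dq 0.01 cam [-0.173  0.169] low 0.032 shelfcl 0.056
```

drive_tool:
  series:
    - {"xyz": [0,-0.09,0.28],"angular": [0,0,0],"gripper": 1}
    - {"xyz": [0,-0.18,0.57],"angular": [0,0,0],"gripper": 1}

```text
time: 11.25
eef_pos: [0.5158, 0.0229, 0.057]
eef_rot: [-1.388, 1.494, -1.095]
ft_force: [-2.1, 0.7, 10.5]
grip_width: 0.666
```

```bash
python3 st.py; python3 - <<'E'
from path import *
plan([])
f=snap('wrist','wrist7')
cv2.imwrite('pics/w7c.png',np.hstack([cv2.imread('pics/wrist6.png')[190:370,140:390],f['pixels'][190:370,140:390]]))
E
```

```text
11.25 [-0.329  0.641  2.437  2.881  1.202 -1.554] [0.5158 0.0229 0.057 ] F [-2.1  0.7 10.5] M [-0.09 -1.01  0.02] grip 0.666
z [ 0.9507 -0.071  -0.302 ] pitch 17.6 yaw -0.0745 xz 0.0006
now pt bay [-0.0917 -0.0261  0.0524]
```

View pics/w7c.png

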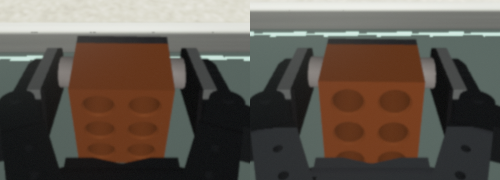

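```bash
python3 - <<'E'
from path import *
plan([(-.0824+s,-.026,np.sqrt(.0544**2-s*s)+.0002,17.6,0) for s in (-.004,.002,.008,.014,.020,.026)])
E
```

```text
now pt bay [-0.0913 -0.0262  0.0525]
[-0.02, -0.33, 0.41] [-0.001, 0.0, 0.001] ok q3 2.43 q5 1.18 dq 0.02 cam [-0.183  0.171] low 0.033 shelfcl 9.000
[-0.02, -0.52, 0.97] [-0.001, 0.0, 0.001] ok q3 2.42 q5 1.17 dq 0.01 cam [-0.177  0.171] low 0.033 shelfcl 0.056
[-0.02, -0.65, 1.56] [-0.001, 0.0, 0.001] ok q3 2.41 q5 1.16 dq 0.01 cam [-0.171  0.17 ] low 0.033 shelfcl 0.055
[-0.02, -0.71, 2.17] [-0.001, 0.0, 0.001] ok q3 2.39 q5 1.15 dq 0.01 cam [-0.165  0.169] low 0.031 shelfcl 0.054
[-0.02, -0.7, 2.8] [-0.001, 0.0, 0.001] ok q3 2.38 q5 1.14 dq 0.01 cam [-0.159  0.167] low 0.029 shelfcl 0.054
[-0.02, -0.62, 3.46] [-0.001, 0.0, 0.001] ok q3 2.36 q5 1.13 dq 0.02 cam [-0.153  0.164] low 0.027 shelfcl 0.055
```

drive_tool:
  series:
    - {"xyz": [0,-0.33,0.41],"angular": [0,0,0],"gripper": 1}
    - {"xyz": [0,-0.52,0.97],"angular": [0,0,0],"gripper": 1}
    - {"xyz": [0,-0.65,1.56],"angular": [0,0,0],"gripper": 1}
    - {"xyz": [0,-0.71,2.17],"angular": [0,0,0],"gripper": 1}
    - {"xyz": [0,-0.7,2.8],"angular": [0,0,0],"gripper": 1}
    - {"xyz": [0,-0.62,3.46],"angular": [0,0,0],"gripper": 1}

```text
time: 12.05
eef_pos: [0.5499, 0.0202, 0.0503]
eef_rot: [-1.391, 1.499, -1.091]
ft_force: [1.4, -1.6, 3.2]
grip_width: 0.66
```

```bash
python3 st.py; python3 - <<'E'
from path import *
plan([])
f=snap('wrist','wrist8'); g=snap('scene','scene8')
cv2.imwrite('pics/w8c.png',np.hstack([cv2.resize(f['pixels'][150:370,140:390],(400,352)),cv2.resize(g['pixels'][170:280,180:305],(400,352))]))
E
```

```text
12.05 [-0.293  0.651  2.36   2.912  1.132 -1.54 ] [0.5499 0.0202 0.0503] F [ 1.4 -1.6  3.2] M [-0.14 -0.08 -0.19] grip 0.6601
z [ 0.9489 -0.0714 -0.3075] pitch 17.9 yaw -0.0751 xz 0.0002
now pt bay [-0.0575 -0.0263  0.0456]
```

View pics/w8c.png

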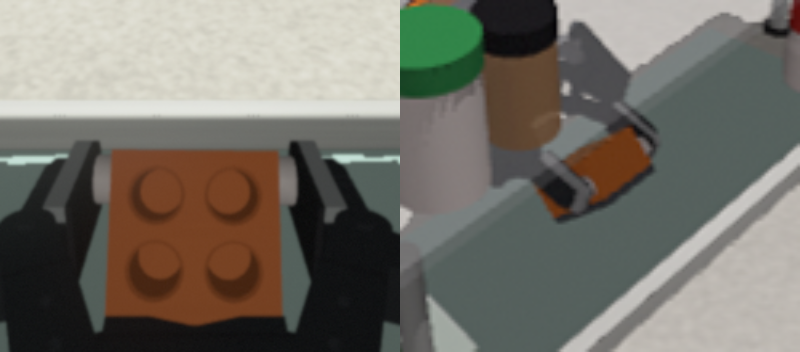

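```bash
python3 - <<'E'
from path import *
plan([(-.086+s,-.026,np.sqrt(.0544**2-s*s)-.0008,p,0) for s,p in ((.034,19),(.039,21),(.0435,23.5),(.047,26),(.0495,28),(.0512,29.5),(.0519,30),(.0519,30))])
E
```

```text
now pt bay [-0.0575 -0.0262  0.0455]
[-0.02, 0.18, 0.64] [-0.019, -0.0, 0.0] ok q3 2.35 q5 1.09 dq 0.04 cam [-0.145  0.16 ] low 0.022 shelfcl 0.057
[-0.02, 0.43, 1.27] [-0.054, -0.0, 0.0] ok q3 2.34 q5 1.03 dq 0.07 cam [-0.136  0.159] low 0.020 shelfcl 0.057
[-0.02, 0.76, 1.87] [-0.098, -0.0, 0.0] ok q3 2.32 q5 0.95 dq 0.08 cam [-0.126  0.157] low 0.017 shelfcl 0.056
[-0.02, 1.12, 2.38] [-0.141, -0.0, 0.0] ok q3 2.31 q5 0.87 dq 0.08 cam [-0.117  0.156] low 0.014 shelfcl 0.054
[-0.02, 1.47, 2.78] [-0.176, -0.0, 0.0] ok q3 2.30 q5 0.81 dq 0.06 cam [-0.11   0.154] low 0.009 shelfcl 0.052
[-0.02, 1.8, 3.08] [-0.202, -0.0, 0.0] ok q3 2.29 q5 0.77 dq 0.04 cam [-0.105  0.151] low 0.005 shelfcl 0.052
[-0.02, 1.97, 3.21] [-0.211, -0.0, 0.0] ok q3 2.29 q5 0.76 dq 0.01 cam [-0.103  0.15 ] low 0.003 shelfcl 0.054
[-0.02, 1.97, 3.21] [-0.211, -0.0, 0.0] ok q3 2.29 q5 0.76 dq 0.00 cam [-0.103  0.15 ] low 0.003 shelfcl 0.054
```

drive_tool:
  series:
    - {"xyz": [0,0.18,0.64],"angular": [-0.019,0,0],"gripper": 1}
    - {"xyz": [0,0.43,1.27],"angular": [-0.054,0,0],"gripper": 1}
    - {"xyz": [0,0.76,1.87],"angular": [-0.098,0,0],"gripper": 1}
    - {"xyz": [0,1.12,2.38],"angular": [-0.141,0,0],"gripper": 1}
    - {"xyz": [0,1.47,2.78],"angular": [-0.176,0,0],"gripper": 1}
    - {"xyz": [0,1.8,3.08],"angular": [-0.202,0,0],"gripper": 1}
    - {"xyz": [0,1.95,3.2],"angular": [-0.21,0,0],"gripper": 1}
    - {"xyz": [0,1.95,3.2],"angular": [-0.21,0,0],"gripper": 1}

```text
time: 13.15
eef_pos: [0.5734, 0.0193, 0.0226]
eef_rot: [-1.532, 1.649, -0.955]
ft_force: [-4.8, 0.7, 12.8]
grip_width: 0.663
```

```bash
python3 st.py; python3 - <<'E'
from path import *
plan([])
f=snap('wrist','wrist9'); g=snap('scene','scene9')
cv2.imwrite('pics/w9c.png',np.hstack([cv2.resize(f['pixels'][150:370,140:390],(400,352)),cv2.resize(g['pixels'][170:280,180:305],(400,352))]))
E
```

```text
13.15 [-0.257  0.554  2.291  2.91   0.76  -1.493] [0.5734 0.0193 0.0226] F [-4.8  0.7 12.8] M [-0.06 -1.01  0.01] grip 0.6631
z [ 0.865  -0.0637 -0.4977] pitch 29.9 yaw -0.0735 xz -0.0001
now pt bay [-0.0352 -0.0255  0.0166]
```

View pics/w9c.png

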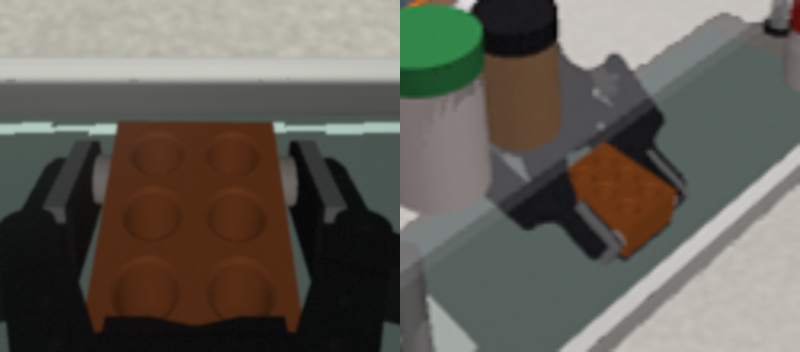

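```bash
python3 - <<'E'
from path import *
O=np.array([0,0,.022])
o=r.get_obs()
plan([(-.060,-.0255,.035,30,0),(-.090,-.0255,.045,30,0),(-.110,-.0255,.045,30,0),(-.112,-.0255,.030,30,0),(-.112,-.0255,.017,30,0)],off=O)
E
```

```text
now pt bay [-0.0222 -0.025   0.0117]
[0.05, -0.14, -4.44] [-0.003, 0.001, 0.0] ok q3 2.40 q5 0.75 dq 0.11 cam [-0.142  0.174] low 0.027 shelfcl 0.051
[0.05, 0.48, -7.54] [-0.003, 0.001, 0.0] ok q3 2.47 q5 0.77 dq 0.08 cam [-0.172  0.184] low 0.037 shelfcl 9.000
[0.04, 1.48, -9.28] [-0.003, 0.001, 0.0] ok q3 2.52 q5 0.80 dq 0.05 cam [-0.192  0.184] low 0.037 shelfcl 9.000
[0.04, 2.88, -8.7] [-0.003, 0.001, 0.0] ok q3 2.51 q5 0.86 dq 0.08 cam [-0.194  0.169] low 0.022 shelfcl 9.000
[0.04, 4.0, -8.06] [-0.003, 0.001, 0.0] ok q3 2.49 q5 0.91 dq 0.06 cam [-0.194  0.156] low 0.009 shelfcl 9.000
```

drive_tool:
  series:
    - {"xyz": [0,-0.08,-0.05],"angular": [0,0,0],"gripper": 0.2}
    - {"xyz": [0,-0.08,-0.05],"angular": [0,0,0],"gripper": -1}
    - {"xyz": [0,-0.08,-0.05],"angular": [0,0,0],"gripper": -1}
    - {"xyz": [0,-0.08,-0.05],"angular": [0,0,0],"gripper": -1}

```text
time: 13.75
eef_pos: [0.5729, 0.0189, 0.0221]
eef_rot: [-1.534, 1.653, -0.953]
ft_force: [-0.3, -0.5, -0.1]
grip_width: 1.003
```

```bash
python3 st.py; python3 - <<'E'
from path import *
f=snap('wrist','wrist10'); g=snap('scene','scene10')
cv2.imwrite('pics/w10c.png',np.hstack([cv2.resize(f['pixels'][150:370,140:390],(400,352)),cv2.resize(g['pixels'][170:280,180:305],(400,352))]))
O=np.array([0,0,.022])
plan([(-.050,-.0255,.035,30,0),(-.080,-.0255,.045,30,0),(-.110,-.0255,.045,30,0),(-.112,-.0255,.030,30,0),(-.112,-.0255,.017,30,0)],off=O)
E
```

```text
13.75 [-0.257  0.553  2.291  2.91   0.754 -1.493] [0.5729 0.0189 0.0221] F [-0.3 -0.5 -0.1] M [0.05 0.39 0.04] grip 1.0032
z [ 0.8629 -0.0643 -0.5012] pitch 30.1 yaw -0.0744 xz -0.0002
now pt bay [-0.0224 -0.0255  0.0113]
[0.0, -0.66, -3.58] [0.001, -0.0, -0.0] ok q3 2.38 q5 0.74 dq 0.10 cam [-0.132  0.174] low 0.027 shelfcl 0.045
[0.0, -0.03, -6.67] [0.001, -0.0, -0.0] ok q3 2.45 q5 0.75 dq 0.08 cam [-0.162  0.184] low 0.037 shelfcl 0.053
[0.0, 1.47, -9.27] [0.001, -0.0, -0.0] ok q3 2.52 q5 0.80 dq 0.07 cam [-0.192  0.184] low 0.037 shelfcl 9.000
[0.0, 2.87, -8.69] [0.001, -0.0, -0.0] ok q3 2.51 q5 0.86 dq 0.08 cam [-0.194  0.169] low 0.022 shelfcl 9.000
[0.0, 4.0, -8.04] [0.001, -0.0, -0.0] ok q3 2.49 q5 0.91 dq 0.06 cam [-0.194  0.156] low 0.009 shelfcl 9.000
```

View pics/w10c.png

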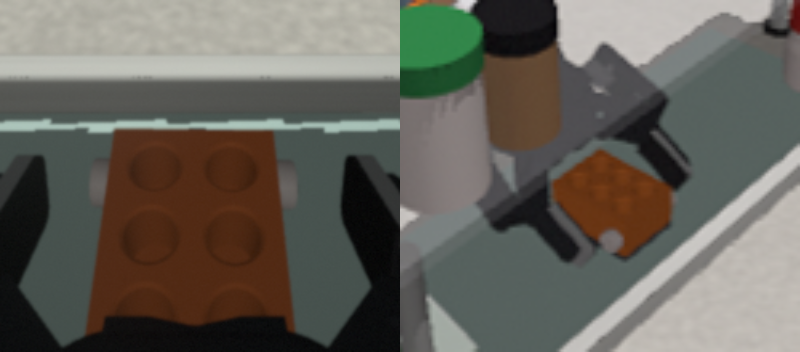

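```bash
python3 - <<'E'
from path import *
O=np.array([0,0,.022])
plan([(-.045,-.0255,.014,30,0),(-.070,-.0255,.017,30,0),(-.095,-.0255,.019,30,0),(-.113,-.0255,.019,30,0),(-.113,-.0255,.017,30,0)],off=O)
E
```

```text
now pt bay [-0.0224 -0.0255  0.0113]
[0.0, 0.9, -2.09] [0.001, -0.0, -0.0] ok q3 2.34 q5 0.79 dq 0.05 cam [-0.127  0.153] low 0.006 shelfcl 0.064
[0.0, 1.9, -4.41] [0.001, -0.0, -0.0] ok q3 2.40 q5 0.83 dq 0.06 cam [-0.152  0.156] low 0.009 shelfcl 0.075
[0.0, 2.97, -6.67] [0.001, -0.0, -0.0] ok q3 2.46 q5 0.87 dq 0.06 cam [-0.177  0.158] low 0.011 shelfcl 9.000
[0.0, 3.87, -8.23] [0.001, -0.0, -0.0] ok q3 2.49 q5 0.90 dq 0.04 cam [-0.195  0.158] low 0.011 shelfcl 9.000
[0.0, 4.05, -8.13] [0.001, -0.0, -0.0] ok q3 2.49 q5 0.91 dq 0.01 cam [-0.195  0.156] low 0.009 shelfcl 9.000
```

drive_tool:
  series:
    - {"xyz": [0,0.9,-2.1],"angular": [0,0,0],"gripper": -1}
    - {"xyz": [0,1.9,-4.4],"angular": [0,0,0],"gripper": -1}
    - {"xyz": [0,2.97,-6.67],"angular": [0,0,0],"gripper": -1}
    - {"xyz": [0,3.87,-8.23],"angular": [0,0,0],"gripper": -1}
    - {"xyz": [0,4.0,-8.1],"angular": [0,0,0],"gripper": 0.4}
    - {"xyz": [0,4.0,-8.1],"angular": [0,0,0],"gripper": 0.4}
    - {"xyz": [0,4.0,-8.1],"angular": [0,0,0],"gripper": 0.4}
    - {"xyz": [0,4.0,-8.1],"angular": [0,0,0],"gripper": 0.4}

```text
time: 14.85
eef_pos: [0.4842, 0.0254, 0.0287]
eef_rot: [-1.533, 1.651, -0.955]
ft_force: [-0.7, -0.3, -0.1]
grip_width: 0.297
```

```bash
python3 st.py; python3 - <<'E'
from path import *
f=snap('wrist','wrist11'); 
for n in ['wrist','scene']:
  if n=='scene': g=snap('scene','scene11')
  print(n,[(np.round(d['box'],1).tolist(),round(d['score'],2)) for d in r.search_frame(n,'rack')][:3])
print(np.round(f['xyz'],4).tolist(),np.round(f['attitude'],4).tolist())
cv2.imwrite('pics/s11c.png',cv2.resize(g['pixels'][190:270,190:300],(800,582),interpolation=cv2.INTER_CUBIC))
O=np.array([0,0,.022]); plan([],off=O)
E
```

```text
14.85 [-0.336  0.505  2.49   2.853  0.907 -1.523] [0.4842 0.0254 0.0287] F [-0.7 -0.3 -0.1] M [0.05 0.4  0.03] grip 0.2966
z [ 0.8641 -0.0645 -0.4992] pitch 29.9 yaw -0.0745 xz 0.0003
wrist [([263.1, 175.3, 93.1, 107.8], 0.61)]
scene [([248.8, 236.8, 43.3, 34.9], 0.84)]
[0.4206, 0.0303, 0.1564] [0.5596, -0.6029, -1.5627]
now pt bay [-0.1121 -0.0255  0.0176]
```

View pics/wrist11.png

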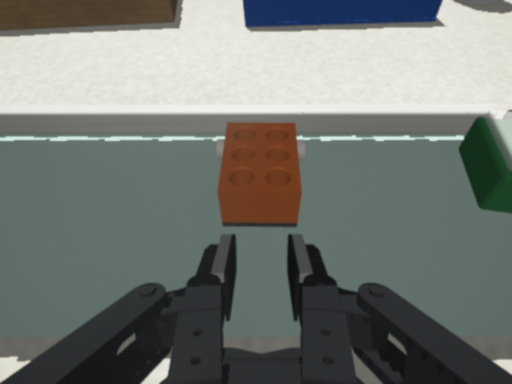

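View pics/s11c.png

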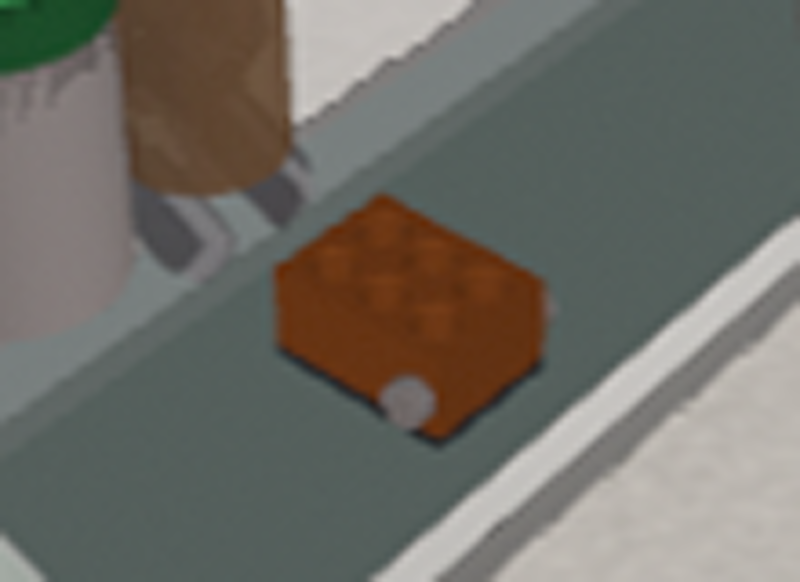

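```bash
python3 - <<'E'
from path import *
O=np.array([0,0,.022]); plan([(x,-.0255,.014,29.9,0) for x in (-.104,-.097,-.092,-.087,-.082,-.077,-.073,-.070,-.068)],off=O)
E
```

```text
now pt bay [-0.1121 -0.0255  0.0176]
[0.0, -0.09, 0.88] [0.001, -0.0, 0.0] ok q3 2.47 q5 0.91 dq 0.02 cam [-0.186  0.153] low 0.006 shelfcl 9.000
[0.0, -0.44, 1.49] [0.001, -0.0, 0.0] ok q3 2.45 q5 0.89 dq 0.01 cam [-0.179  0.153] low 0.006 shelfcl 9.000
[0.0, -0.69, 1.92] [0.001, -0.0, 0.0] ok q3 2.44 q5 0.88 dq 0.01 cam [-0.174  0.153] low 0.006 shelfcl 9.000
[0.0, -0.94, 2.36] [0.001, -0.0, 0.0] ok q3 2.43 q5 0.87 dq 0.01 cam [-0.169  0.153] low 0.006 shelfcl 9.000
[0.0, -1.19, 2.79] [0.001, -0.0, 0.0] ok q3 2.42 q5 0.86 dq 0.01 cam [-0.164  0.153] low 0.006 shelfcl 0.084
[0.0, -1.44, 3.22] [0.001, -0.0, 0.0] ok q3 2.41 q5 0.85 dq 0.01 cam [-0.159  0.153] low 0.006 shelfcl 0.082
[0.0, -1.64, 3.57] [0.001, -0.0, 0.0] ok q3 2.40 q5 0.84 dq 0.01 cam [-0.155  0.153] low 0.006 shelfcl 0.080
[0.01, -1.79, 3.83] [0.001, -0.0, 0.0] ok q3 2.40 q5 0.84 dq 0.01 cam [-0.152  0.153] low 0.006 shelfcl 0.078
[0.01, -1.89, 4.0] [0.001, -0.0, 0.0] ok q3 2.39 q5 0.83 dq 0.00 cam [-0.15   0.153] low 0.006 shelfcl 0.076
```

drive_tool:
  series:
    - {"xyz": [0,-0.09,0.88],"angular": [0,0,0],"gripper": 0.4}
    - {"xyz": [0,-0.44,1.49],"angular": [0,0,0],"gripper": 0.4}
    - {"xyz": [0,-0.69,1.92],"angular": [0,0,0],"gripper": 0.4}
    - {"xyz": [0,-0.94,2.36],"angular": [0,0,0],"gripper": 0.4}
    - {"xyz": [0,-1.19,2.79],"angular": [0,0,0],"gripper": 0.4}
    - {"xyz": [0,-1.44,3.22],"angular": [0,0,0],"gripper": 0.4}
    - {"xyz": [0,-1.64,3.57],"angular": [0,0,0],"gripper": 0.4}
    - {"xyz": [0,-1.79,3.83],"angular": [0,0,0],"gripper": 0.4}

```text
time: 16.05
eef_pos: [0.5258, 0.0223, 0.0249]
eef_rot: [-1.533, 1.652, -0.954]
ft_force: [-1.5, 0.3, 1.0]
grip_width: 0.297
```

```bash
python3 st.py; python3 - <<'E'
from path import *
f=snap('wrist','wrist12'); 
cv2.imwrite('pics/w12c.png',cv2.resize(f['pixels'][110:290,140:380],(800,600),interpolation=cv2.INTER_CUBIC))
O=np.array([0,0,.022]); plan([(-.066,-.0255,.014,29.9,0)],off=O)
E
```

```text
16.05 [-0.292  0.525  2.396  2.887  0.833 -1.507] [0.5258 0.0223 0.0249] F [-1.5  0.3  1. ] M [0.04 0.4  0.01] grip 0.297
z [ 0.8637 -0.0645 -0.4998] pitch 30.0 yaw -0.0746 xz 0.0
now pt bay [-0.0695 -0.0256  0.0141]
[-0.01, -0.17, 0.31] [0.001, -0.0, 0.0] ok q3 2.39 q5 0.83 dq 0.01 cam [-0.148  0.153] low 0.006 shelfcl 0.076
```

View pics/w12c.png

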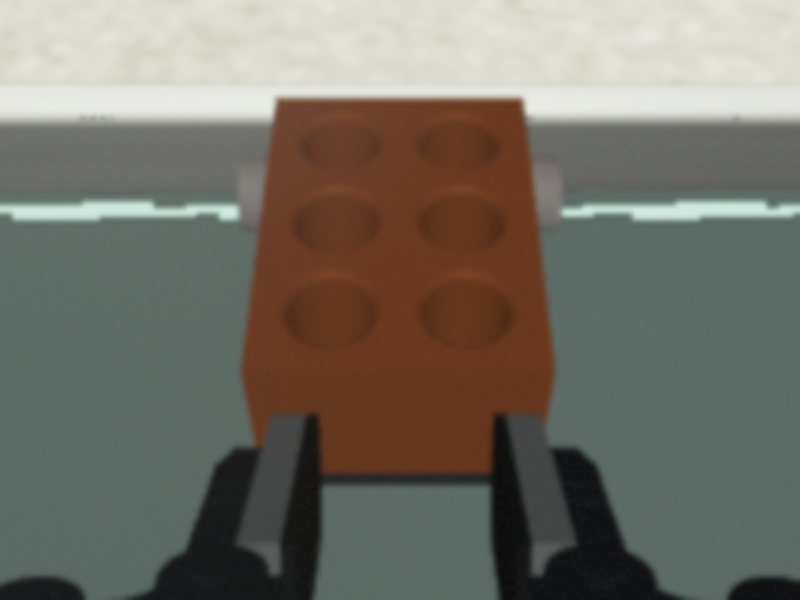

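drive_tool:
  series:
    - {"xyz": [0,-0.08,0.13],"angular": [0,0,0],"gripper": 0.4}
    - {"xyz": [0,-0.15,0.26],"angular": [0,0,0],"gripper": 0.4}

```text
time: 16.35
eef_pos: [0.5285, 0.0221, 0.0249]
eef_rot: [-1.533, 1.652, -0.954]
ft_force: [-1.5, 0.2, 1.4]
grip_width: 0.298
```

```bash
python3 st.py
```

```text
16.35 [-0.289  0.526  2.391  2.888  0.828 -1.506] [0.5285 0.0221 0.0249] F [-1.5  0.2  1.4] M [0.03 0.32 0.  ] grip 0.2984
z [ 0.8637 -0.0645 -0.4998] pitch 30.0 yaw -0.0746 xz -0.0
```

drive_tool:
  series:
    - {"xyz": [0,-0.08,0.13],"angular": [0,0,0],"gripper": 0.4}
    - {"xyz": [0,-0.1,0.17],"angular": [0,0,0],"gripper": 0.4}

```text
time: 16.6
eef_pos: [0.5306, 0.0219, 0.0249]
eef_rot: [-1.533, 1.652, -0.954]
ft_force: [-1.6, 0.1, 0.6]
grip_width: 0.297
```

```bash
python3 st.py; python3 - <<'E'
from path import *
f=snap('wrist','wrist13'); 
cv2.imwrite('pics/w13c.png',cv2.resize(f['pixels'][110:290,140:380],(800,600),interpolation=cv2.INTER_CUBIC))
E
```

```text
16.6 [-0.288  0.526  2.386  2.889  0.824 -1.505] [0.5306 0.0219 0.0249] F [-1.6  0.1  0.6] M [0.06 0.38 0.03] grip 0.2974
z [ 0.8637 -0.0646 -0.4998] pitch 30.0 yaw -0.0746 xz 0.0001
```

View pics/w13c.png

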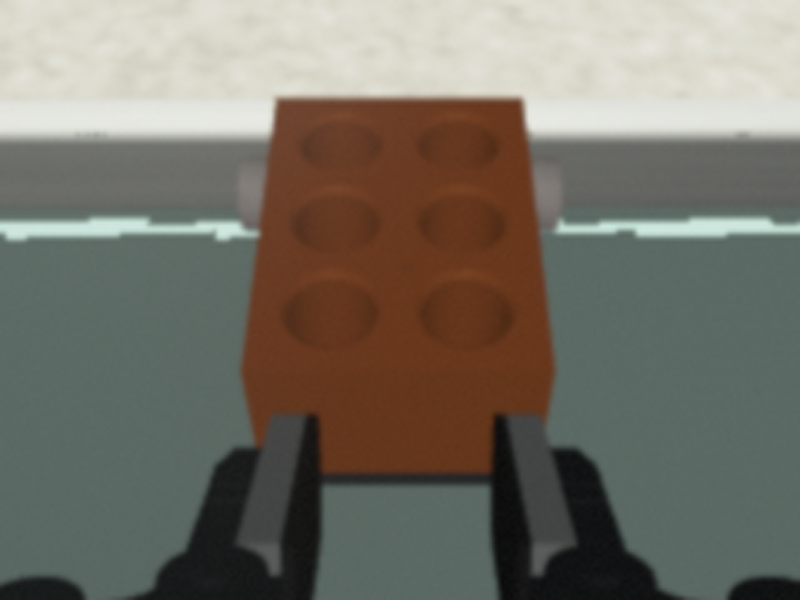

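```bash
python3 - <<'E'
from path import *
f=r.grab_frame('wrist'); C=lambda u,v:(140+u*.3,110+v*.3)
for n,uv,z in [('far edge L',C(277,98),.032),('far edge R',C(522,98),.032),('near top L',C(243,372),.032),('near R',C(554,372),.032),('rail top',C(200,137),.02),('rail top R',C(600,137),.02),('stud',C(400,195),.016)]:
    print(n,tob(ray(f,uv,z)).round(4))
E
```

```text
far edge L [ 0.0006 -0.0025  0.032 ]
far edge R [ 0.0006 -0.0463  0.032 ]
near top L [-0.0596 -0.0026  0.032 ]
near R [-0.0596 -0.0463  0.032 ]
rail top [0.0038 0.0133 0.02  ]
rail top R [ 0.0038 -0.0622  0.02  ]
stud [-0.0078 -0.0245  0.016 ]
```

drive_tool:
  series:
    - {"xyz": [0,-0.08,0.13],"angular": [0,0,0],"gripper": 0.4}
    - {"xyz": [0,-0.15,0.26],"angular": [0,0,0],"gripper": 0.4}
    - {"xyz": [0,-0.2,0.35],"angular": [0,0,0],"gripper": 0.4}

```text
time: 17.08
eef_pos: [0.5344, 0.0217, 0.0248]
eef_rot: [-1.533, 1.652, -0.954]
ft_force: [-7.3, -0.4, 5.3]
grip_width: 0.298
```

```bash
python3 st.py
```

```text
17.075 [-0.285  0.528  2.378  2.892  0.817 -1.504] [0.5344 0.0217 0.0248] F [-7.3 -0.4  5.3] M [-0.03  0.23 -0.16] grip 0.2982
z [ 0.8635 -0.0647 -0.5002] pitch 30.0 yaw -0.0747 xz -0.0001
```

drive_tool:
  series:
    - {"xyz": [0,-0.05,0.09],"angular": [0,0,0],"gripper": 0.4}
    - {"xyz": [0,-0.05,0.09],"angular": [0,0,0],"gripper": 0.4}

```text
time: 17.32
eef_pos: [0.5344, 0.0217, 0.0246]
eef_rot: [-1.533, 1.654, -0.953]
ft_force: [-9.5, -0.3, 6.2]
grip_width: 0.299
```

```bash
python3 st.py; python3 - <<'E'
from path import *
f=snap('wrist','wrist14'); g=snap('scene','scene14')
cv2.imwrite('pics/w14c.png',np.hstack([cv2.resize(f['pixels'][110:290,150:375],(400,320),interpolation=cv2.INTER_CUBIC),cv2.resize(g['pixels'][200:280,200:300],(400,320),interpolation=cv2.INTER_CUBIC)]))
E
```

```text
17.325 [-0.284  0.528  2.377  2.893  0.816 -1.503] [0.5344 0.0217 0.0246] F [-9.5 -0.3  6.2] M [-0.08  0.18 -0.23] grip 0.2993
z [ 0.8631 -0.0649 -0.5009] pitch 30.1 yaw -0.075 xz -0.0005
```

View pics/w14c.png

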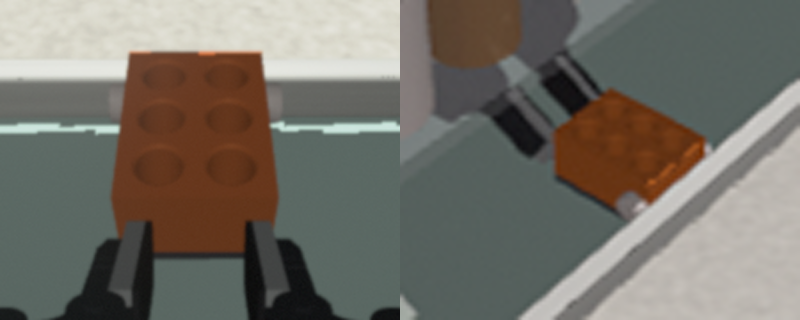

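drive_tool:
  series:
    - {"xyz": [0,0.2,-0.4],"angular": [0,0,0],"gripper": 0.4}
    - {"xyz": [0,1.0,-1.8],"angular": [0,0,0],"gripper": 0.4}
    - {"xyz": [0,2.0,-3.5],"angular": [0,0,0],"gripper": 0.4}
    - {"xyz": [0,2.8,-5.2],"angular": [0,0,0],"gripper": 0.4}
    - {"xyz": [0,2.8,-5.2],"angular": [0,0,0],"gripper": 0.4}

```text
time: 18.05
eef_pos: [0.4747, 0.0263, 0.0259]
eef_rot: [-1.534, 1.655, -0.952]
ft_force: [-0.1, 0.2, 0.5]
grip_width: 0.3
```

```bash
python3 st.py; python3 - <<'E'
from path import *
f=snap('wrist','wrist15'); g=snap('scene','scene15'); s=snap('side','side15')
for l in ['rack','jar','cassette']: print(l,[(np.round(d['box'],1).tolist(),round(d['score'],2)) for d in r.search_frame('scene',l)][:2])
cv2.imwrite('pics/w15c.png',cv2.resize(f['pixels'][90:240,170:370],(800,600),interpolation=cv2.INTER_CUBIC))
cv2.imwrite('pics/s15c.png',cv2.resize(g['pixels'][200:280,200:300],(800,600),interpolation=cv2.INTER_CUBIC))
E
```

```text
18.05 [-0.347  0.516  2.506  2.848  0.929 -1.53 ] [0.4747 0.0263 0.0259] F [-0.1  0.2  0.5] M [ 0.08  0.43 -0.01] grip 0.3004
z [ 0.8622 -0.0646 -0.5024] pitch 30.2 yaw -0.0747 xz -0.0008
rack [([261.6, 238.9, 42.2, 31.6], 0.82)]
jar [([309.0, 182.1, 16.8, 28.3], 0.94)]
cassette [([190.2, 282.6, 34.5, 32.6], 0.65)]
```

View pics/w15c.png

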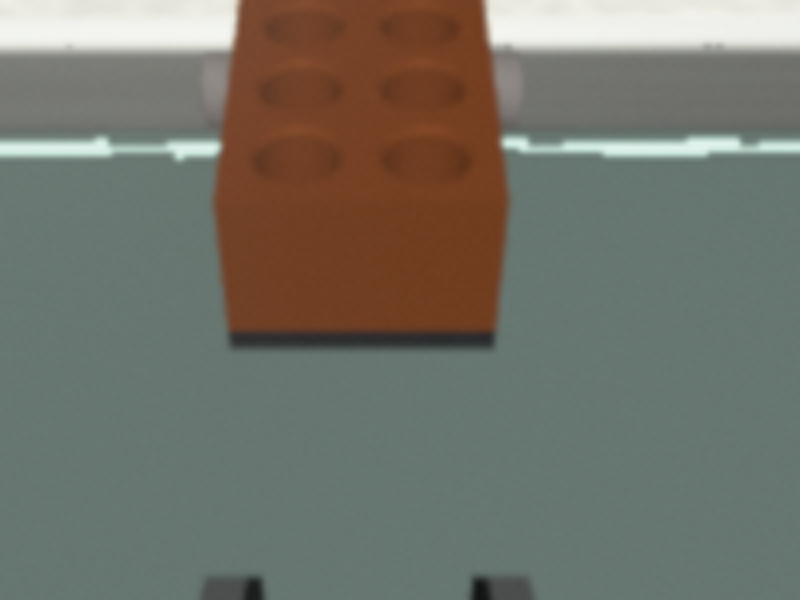

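View pics/s15c.png

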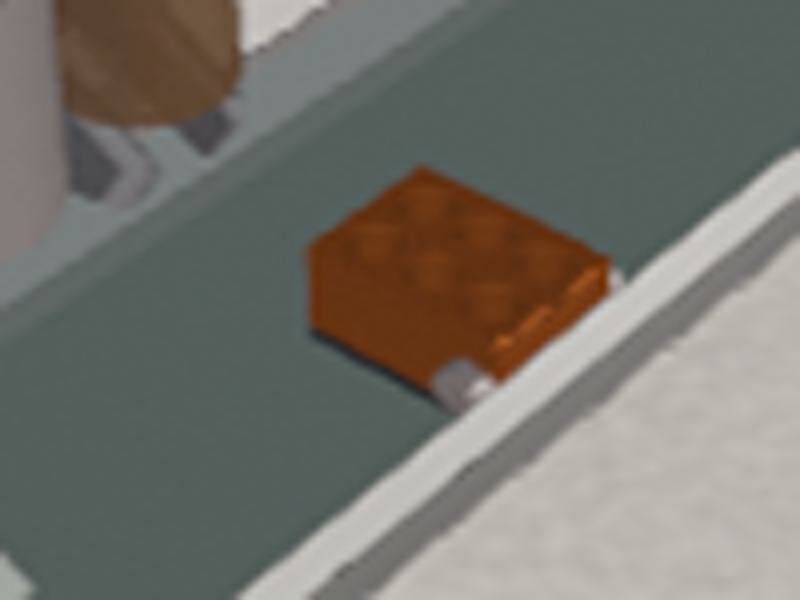

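View pics/scene15.png

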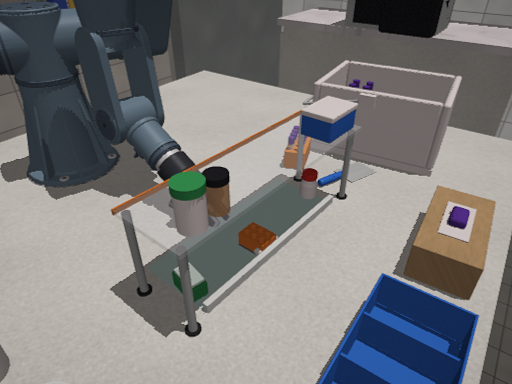

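```bash
python3 - <<'E'
from h import *
print(r.finish_job())
E
```

```text
the job is handed in; nothing more can be done
None
```

The rack was turned over under the shelf and now stands flat with its holes up. Its narrow end with the buttons sits against the back rail. I handed the job in at about 18 s of the 51 s allowed.

**How it went:**
- **Grip and lift:** I pinched the rack by its two buttons and lifted it until it hung under the shelf.
- **Turning it over:** The first try at tipping it lifted clear and left the rack upright. I set it back down and pressed lightly. Pushing towards the rail then tipped it over its base edge, and I lowered it flat.
- **Pushing home:** I pushed it with both fingertips until it met the rail. The force rose to about 9.5 N, and the tool did not move when I pushed a millimetre further.

**Last checks:**
- **Rack:** The pictures from behind and from the wrist show it flat and square to the rail, with no visible gap. I judged flushness by the pictures and the push; I did not measure it after backing away.
- **Neighbours:** The network's boxes put the jar and cassette within about 2 pixels of where they started.
- **Shelf:** The highest force reading at any check, about 14 N in total, came while pressing the rack down. By calculation the gripper body kept at least 4 cm below the shelf.
- **Robot:** The gripper had backed off in front of the rack and was touching nothing.

**A disagreement:** The wrist camera put the rail and rack about 4–5 mm nearer the robot than the fixed cameras did. I used the wrist camera's numbers, and the rail contact agreed with them to about 1 mm.

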